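# Funnel the drawer knobs into the tube jar

### The job

Take the metal funnel out of its plywood stand and set it gently and squarely into the mouth of the tall clear tube jar, let go of it, and then pick up the scoop by its handle and pour all five wooden knobs through the funnel into the jar, without gripping or pushing the knobs with the fingers. Leave the funnel seated in the upright jar, put the empty scoop back down flat on the table top, and do not knock the jar over or disturb the other things on the table.

Things in the scene. Friction and masses are not known exactly. Their poses are not given: they have to be found in the camera images.
- jar: Clear tube jar, open top, fixed upright in a square dark wooden foot 120 x 120 x 20 mm; 1.2 kg, stands loose on the table. Tube 76 mm outside, 68 mm inside diameter; rim 130 mm and inner floor 25 mm above the table. Origin: centre of the foot's underside, z up. Press on it with less than 30 N.
- stand: Plywood stand fixed to the table: base 110 x 110 x 12 mm with an upright square collar, 86 mm outside and 66 mm inside, its rim 62 mm above the table. The funnel starts in it. Origin: centre of its underside, on the table.
- funnel: Metal funnel, 160 g. Origin: centre of the stem's lower end; z up its axis. Stem 58 mm outside, 52 inside, z = 0 to 30 mm; flat collar 88 mm across at z = 30 to 35; cone widening to a rim 142 mm across at z = 100. The collar rests flat on the rim of stand or jar, so seated in the jar its origin is 100 mm above the table. A black grip blade sticks out past the rim along +x.
- funnel_grip (a point): Grip point on the funnel's black blade, 89 mm from the funnel's axis along +x, 100 mm above the lower end of the stem. The blade is 10 mm thick along the funnel's y, reaches from 69 to 103 mm from the axis along x, and from z = 60 to 110 mm; take it from above with the fingers closing along y. Axes as the funnel.
- scoop: Steel scoop, 300 g: flat pan 140 mm long (x), 88 wide (y), floor 4 mm, side walls 40 mm high, back wall at +x 50 mm; its front end, facing -x, is open. Origin: centre of the underside, z up. A handle bar stands over the pan. The knobs stay in while it is level; tipped front-down they leave at 10 to 45 degrees (friction varies); 50 degrees empties it.
- scoop_grip (a point): Grip point on the scoop's handle bar: 10 mm behind the scoop's origin (+x), 96 mm above its underside. The bar runs along x from x = -20 to 80 mm, is 16 mm thick along y and 24 mm high (z = 84 to 108 mm); take it from above with the fingers closing along y. Axes as the scoop.
- scoop_lip (a point): Middle of the scoop's open front edge: 70 mm in front of its origin (-x), 4 mm above its underside. Axes as the scoop.
- knob1: Turned wooden drawer knob, 24 mm across and 23 mm high, 22 g; origin: middle of its flat foot, z towards its crown. One of five alike, in the scoop at the start.
- knob2: Turned wooden drawer knob, 24 mm across and 23 mm high, 22 g; origin: middle of its flat foot, z towards its crown. One of five alike, in the scoop at the start.
- knob3: Turned wooden drawer knob, 24 mm across and 23 mm high, 22 g; origin: middle of its flat foot, z towards its crown. One of five alike, in the scoop at the start.
- knob4: Turned wooden drawer knob, 24 mm across and 23 mm high, 22 g; origin: middle of its flat foot, z towards its crown. One of five alike, in the scoop at the start.
- knob5: Turned wooden drawer knob, 24 mm across and 23 mm high, 22 g; origin: middle of its flat foot, z towards its crown. One of five alike, in the scoop at the start.
- tape: Bystander, to be left alone: a blue roll of tape, 100 mm across, 25 mm high. Origin: centre of its underside.
- tin: Bystander, to be left alone: a dark steel tin can, 66 mm across, 75 mm high. Origin: centre of its underside.
- offcut: Bystander, to be left alone: an offcut of pale wood 50 x 170 x 35 mm. Origin: centre of its underside.
- glue: Bystander, to be left alone: a white glue bottle with a black cap, 52 mm across, 140 mm high. Origin: centre of its underside.
- lidjar: Bystander, to be left alone: a closed glass jar with a dark lid, 70 mm across, 85 mm high. Origin: centre of its underside.
Things that resemble listed ones, but are neither listed nor needed, are in the scene too. What is shaped like the jar but pink, purple or turquoise is not meant.

How it is judged (in metres and radians):
On the way, in this order (a step that is already met when the one before it is completed fails the run):
1. the funnel sits squarely in the jar's mouth, let go (horizontal distance between funnel and jar below 0.01 m and z of funnel in the frame of jar between 0.095 and 0.103 m and angle between funnel's own z axis and vertical below 0.12 rad and contact force between the fingers and funnel below 0.2 N), for 0.2 s.
2. all five knobs are inside the jar (horizontal distance between each of knob1, knob2, knob3, knob4, knob5 and jar below 0.036 m and z of knob1 in the frame of jar between 0.015 and 0.095 m and z of knob2 in the frame of jar between 0.015 and 0.095 m and z of knob3 in the frame of jar between 0.015 and 0.095 m and z of knob4 in the frame of jar between 0.015 and 0.095 m and z of knob5 in the frame of jar between 0.015 and 0.095 m), for 0.2 s.
At the end, for the whole second after the job is handed in: All five knobs are in the jar, below the funnel's stem; the funnel sits in the jar (within 10 mm of its axis, fully down, tilt under 0.12 rad); the jar stands upright on the table; the scoop lies flat on the table top (within 8 mm, tilt under 0.1 rad); all released and at rest (all of step 1 and all of step 2 and angle between scoop's own z axis and vertical below 0.1 rad and height (world z) of scoop between -0.004 and 0.008 m and contact force between the fingers and scoop below 0.2 N and angle between jar's own z axis and vertical below 0.08 rad and height (world z) of jar below 0.006 m and linear speed of each of scoop, funnel, jar, knob1, knob2, knob3, knob4, knob5 below 0.02 m/s); the robot touches nothing.
It fails at once if the fingers grip or push a knob (contact force between the fingers and knob1 above 1 N or contact force between the fingers and knob2 above 1 N or contact force between the fingers and knob3 above 1 N or contact force between the fingers and knob4 above 1 N or contact force between the fingers and knob5 above 1 N).
It fails at once if the funnel or the arm is pressed hard on the jar (over 30 N) (contact force between any of funnel, the arm, the fingers and jar above 30 N).
It fails at once if the jar is knocked over (tilted more than 0.35 rad) (angle between jar's own z axis and vertical above 0.35 rad).
It fails at once if a bystander is disturbed (moved more than 30 mm) (distance of any of tape, tin, offcut, glue, lidjar from where it was at the start of the episode above 0.03 m).
It also fails if it takes over 72 s, if anything falls off the work surface, if the arm or the gripper's body presses on something with over 40 N, if the wrist force passes 120 N, or if a joint passes its speed limit or range.

### The arm

A 6-joint arm with a two-finger parallel gripper is mounted at the origin on the work surface. World frame = base frame: x ahead of the robot, y to its left, z up, the work surface at z = 0. Lengths are in m, angles in degrees, forces in N, time in s.
With the tool pointing down it reaches from about 0.3 to 0.875 m from the base axis. Payload 6.4 kg.
Tool frame: the origin (TCP) lies between the finger pads; the fingertips stand 11 mm ahead of it and the grasp point (between the pads) lies 8 mm behind it (ctrl.tip_extent is the distance from the TCP to the fingertips, in m); z points along the fingers, y is the line along which they close (so a half turn about z gives the same grasp; the last joint's range is limited). The gripper opens to 88 mm and grips with 3 to 60 N. Pads are 18 mm wide; open, the fingers measure 123 mm over their backs; the gripper's body (75 mm by 187 mm) begins 45 mm behind the grasp point.
Start: joints at [-76.45, 10.359, 92.074, -0, 77.567, -11.82], TCP at [0.246, -0.52, 0.25] pointing down, gripper open.
Joint ranges: [-171.53, 171.53], [-51.25, 118.39], [17.06, 147.69], [-65.23, 245.23], [0, 150.52], [-178.68, 178.68]. Speed limits (degrees/s): [147.25, 147.25, 172.46, 180, 180, 180].

### API

Orientations are given as a 3x3 rotation matrix whose columns are the frame's x, y, z axes.
In Python, from rig import ctrl gives the robot as it stands.
- The arm moves only by the tool carry_out, never from a script. Its argument "increments" is a list of rows, each a list of 3 entries, a list of its own where there are three numbers: the turn, a rotation vector about the world's x, y, z in units of pi/2 rad (1.0 is pi/2 rad), then the shift along the world's x, y, z in units of 100 mm (1.0 is 100 mm), then the finger opening in mm, from 0 to 88.1. In form: [[[wx, wy, wz], [dx, dy, dz], grip], ...]. A call has 1 to 10 rows; each row is the pose to reach, as a shift and turn from the pose commanded when the call began; what a row does not reach only later rows make up. A row lasts 1/10 s, in which the tool goes at most 50 mm and 8.59 degrees, less where a joint would pass 70% of its speed; a pose out of reach is approached as far as the arm can. A call with a number of a shift or a turn outside -1 to 1 is refused whole. A call with a gripper value outside its range is refused whole. The fingers move at their own pace and stop on an object; "squeeze" is the grip in N (left out, the last holds). Time passes only in rows, so rows that repeat a pose let the fingers close. It gives the time, the measured TCP pose, the force, the opening and the grip force at its end, in the units of the state.
- ctrl.read_state(): the state, without advancing time (a new reading comes with each control period).
- ctrl.grab_frame(name): name is "scene" or "top"; returns a dict with "img" (384x512x3 uint8, blue, green, red), "K" (3x3 intrinsics, pixels), "rvec" (rotation vector, rad) and "tvec" (3), from world to camera coordinates, as OpenCV has them. Camera axes: x right, y down, z forward; pixel columns grow to the right and rows downward; lengths in m; the calibration is good to about 2 mm. A picture is of the moment at which its call begins. There is no depth.
- ctrl.close_job(): hands the job in; it is judged then, once.
Trained networks look in the newest picture that a camera, given by its name, has taken for a name from the list of things; names that differ only in an ending like _2 or _b are one class to them, and where a whole thing is asked for, a point or a joint stands for the part that bears it (a point fixed in the world has none). Each returns a list of dicts, best first, with "p" (0 to 1); they miss things now and then, are a little off and sometimes report something else, mostly with a low value. They report only what shows in the picture. A call takes as long as a camera call. They do not tell look-alikes from the thing itself.
- ctrl.regions_of(camera, name): "region" (384x512 bool, what is visible of it) and "extent" ([left, top, right, bottom] in pixels, round what is visible of it).
- ctrl.spot_point(camera, name): "uv" ([column, row] in pixels: a listed point, or the origin of a listed thing).
The state is a dict: "t": time; "qpos": joint angles; "qd": joint speeds; "tau": joint torques, N m; "ee_pos": TCP position; "tool_rot": TCP orientation; "ft_force": force on the tool from outside, world axes, zero at the start; "wrist_torque": the same for the moment, N m; "grip_width": opening from 0.0 (shut) to 1.0 (fully open); "grasp_force": force on a finger pad.
Only numpy, scipy, OpenCV 4.12 (cv2) and the standard library are available. Lean on these libraries where they do the work, as an engineer would, in place of code of your own. Each camera call takes 0.05 s, during which the arm holds its last target. There are 200 camera calls.

## Working session

There is one attempt and no reset: what is moved stays moved. The work goes in short steps, Python scripts to look and compute and a tool call to move; the robot and the scene stay as the last step left them, time stands still between calls to the robot, and variables do not carry over. Pictures are saved under pics/ and viewed, at most 10 in all, crops included, and the job is handed in when it is done.

Besides the shell and the picture viewer there is one more tool, called after "Request:" as a command line: name --argument value ..., lists and objects as JSON in quotes. carry_out: Moves the arm, as the interface text tells. Its arguments: {"type":"object","properties":{"increments":{"type":"array","items":{"type":"array"}},"squeeze":{"type":"number"}},"required":["increments"]}

```bash
mkdir -p pics; cat > h.py <<'E'
from rig import ctrl
import numpy as np, cv2
def ray(f,uv):
    R=cv2.Rodrigues(np.array(f["rvec"],float))[0]; t=np.array(f["tvec"],float).ravel()
    d=R.T@np.linalg.inv(np.array(f["K"]))@np.array([uv[0],uv[1],1.]); return -R.T@t,d
def atz(f,uv,z):
    c,d=ray(f,uv); return c+d*(z-c[2])/d[2]
def proj(f,p):
    return cv2.projectPoints(np.array(p,float).reshape(-1,3),np.array(f["rvec"],float),np.array(f["tvec"],float),np.array(f["K"],float),None)[0].reshape(-1,2)
E
python3 - <<'E'
from h import *
for c in("scene","top"):
    f=ctrl.grab_frame(c); cv2.imwrite(f"pics/{c}0.png",cv2.resize(f["img"],(800,600)))
    print(c,ray(f,(256,192))[0].round(3))
    for n,z in(("jar",0),("stand",0),("funnel",.032),("funnel_grip",.132),("scoop",0),("scoop_grip",.096),("scoop_lip",.004)):
        for d in ctrl.spot_point(c,n)[:3]: print(n,round(d["p"],2),np.round(d["uv"],1),atz(f,d["uv"],z).round(4))
E
```

```text
scene [1.15  0.045 0.962]
jar 0.98 [303.  195.6] [0.491  0.2409 0.    ]
jar 0.92 [178.2 160.6] [ 0.3026 -0.1636  0.    ]
jar 0.89 [402.9 243.8] [0.6891 0.502  0.    ]
stand 0.72 [173.  210.8] [ 0.5086 -0.1725  0.    ]
stand 0.31 [340.6 257.3] [0.7141 0.3124 0.    ]
funnel 0.75 [165.3 206.4] [ 0.5116 -0.1895  0.032 ]
funnel 0.54 [277.8 287.3] [0.7976 0.1206 0.032 ]
funnel 0.28 [231.1 260.1] [0.7084 0.002  0.032 ]
funnel_grip 0.78 [174.8 206.6] [ 0.5834 -0.1384  0.132 ]
funnel_grip 0.25 [116.2 274.8] [ 0.768  -0.2716  0.132 ]
scoop 0.59 [221.2 243.8] [ 0.6385 -0.0259  0.    ]
scoop_grip 0.86 [218.8 233.2] [ 0.6569 -0.0243  0.096 ]
scoop_lip 0.56 [213.6 220.7] [ 0.5596 -0.0462  0.004 ]
scoop_lip 0.41 [276.6 286.1] [0.7833 0.12   0.004 ]
top [0.416 0.064 1.298]
jar 0.84 [220.8 274.4] [0.2816 0.1796 0.    ]
jar 0.72 [122.1 143.2] [0.6954 0.4862 0.    ]
jar 0.69 [194.8 209.9] [0.4805 0.2582 0.    ]
stand 0.81 [338.7 195.1] [ 0.5178 -0.1907  0.    ]
funnel 0.96 [336.5 199.4] [ 0.5023 -0.1772  0.032 ]
funnel_grip 0.72 [294.1 157.4] [ 0.6168 -0.0428  0.132 ]
funnel_grip 0.68 [332.  168.6] [ 0.5828 -0.1487  0.132 ]
funnel_grip 0.48 [289.  150.8] [ 0.636  -0.0289  0.132 ]
scoop 0.91 [285.2 158.2] [ 0.6375 -0.0268  0.    ]
scoop_grip 0.56 [288.6 153. ] [ 0.6363 -0.0304  0.096 ]
scoop_lip 0.84 [288.8 183. ] [ 0.5584 -0.0357  0.004 ]
```

View pics/scene0.png

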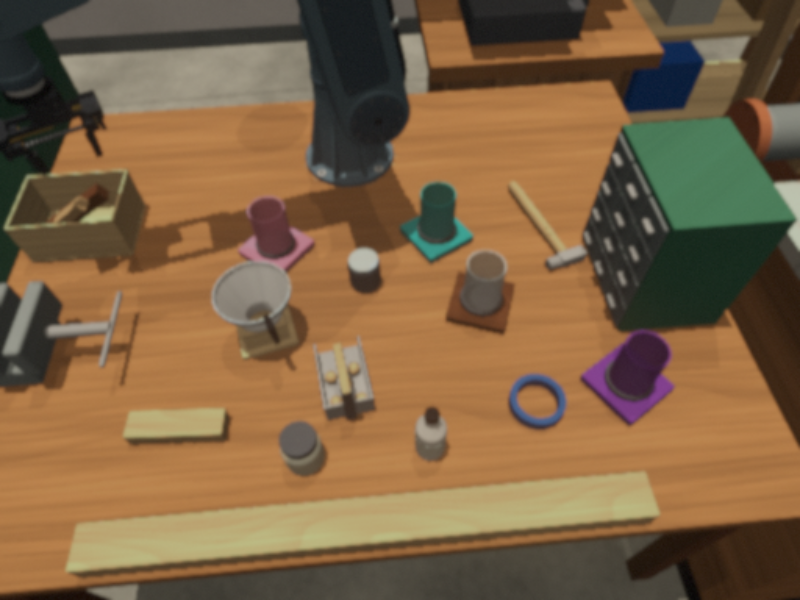

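View pics/top0.png

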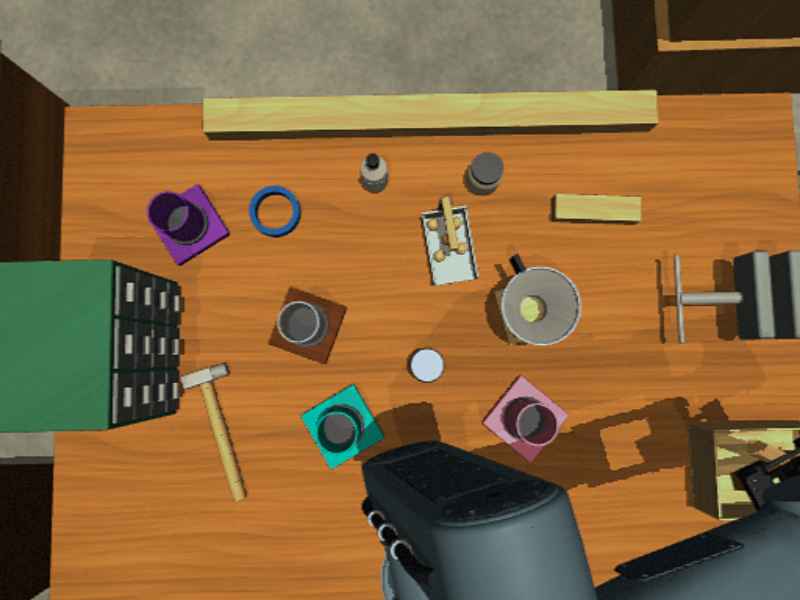

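The scene view shows the wanted jar (brown foot) at about (483,300), the funnel in its stand at (255,300) and the scoop at (345,380). In the top view they are at (305,323), (540,305) and (449,243). I'll refine these by fitting silhouettes in both cameras.

```bash
cat >> h.py <<'E'
def circ(r,z,n=40):
    a=np.linspace(0,2*np.pi,n); return np.c_[r*np.cos(a),r*np.sin(a),0*a+z]
def box(x0,x1,y0,y1,z0,z1):
    return np.array([[x,y,z] for x in(x0,x1) for y in(y0,y1) for z in(z0,z1)])
M={"jar":[box(-.06,.06,-.06,.06,0,.02),np.r_[circ(.038,.02),circ(.038,.13)]],
"funnel":[np.r_[circ(.044,.03),circ(.044,.035)],np.r_[circ(.03,.035),circ(.071,.1)],box(.069,.103,-.005,.005,.06,.11)],
"scoop":[box(-.07,.07,-.044,-.042,0,.04),box(-.07,.07,.042,.044,0,.04),box(-.07,.07,-.044,.044,0,.004),box(.068,.07,-.044,.044,0,.05),box(-.02,.08,-.008,.008,.084,.108)]}
def sil(f,name,x,y,yaw,z,S=4):
    c,s=np.cos(yaw),np.sin(yaw); R=np.array([[c,-s,0],[s,c,0],[0,0,1]])
    m=np.zeros((384*S,512*S),np.uint8)
    for P in M[name]:
        q=proj(f,P@R.T+[x,y,z]); cv2.fillConvexPoly(m,cv2.convexHull(((q+.5)*S).astype(np.int32)),1)
    return cv2.resize(m.astype(np.float32),(512,384),interpolation=cv2.INTER_AREA)
def fit(name,g,z,cams=("scene","top")):
    from scipy.optimize import minimize
    D=[]
    for c in cams:
        f=ctrl.grab_frame(c); u=proj(f,[g[0],g[1],z+.05])[0]
        rs=[r for r in ctrl.regions_of(c,name)]
        if not rs: print("none",c); continue
        r=min(rs,key=lambda r:np.hypot(*(np.mean(np.nonzero(r["region"])[::-1],axis=1)-u)))
        D.append((f,r["region"].astype(np.float32))); print(c,r["p"],r["extent"])
    def cost(p,DD=D):
        return sum(np.abs(sil(f,name,p[0],p[1],p[2],z)-m).sum()/m.sum() for f,m in DD)
    for DD in [D]+[[d] for d in D]:
        k=lambda p:cost(p,DD)
        r=minimize(k,g,method="Nelder-Mead",options=dict(initial_simplex=np.array([g,[g[0]+.01,g[1],g[2]],[g[0],g[1]+.01,g[2]],[g[0],g[1],g[2]+.2]]),xatol=1e-4,fatol=1e-4))
        print(name,r.x.round(4),"yawdeg",np.degrees(r.x[2]).round(1),round(r.fun,3))
    return r.x
E
python3 - <<'E'
from h import *
fit("jar",[.487,.245,-.3],0); fit("funnel",[.507,-.18,.4],.032); fit("scoop",[.638,-.026,.1],0)
print(ctrl.read_state()["tool_rot"])
E
```

```text
scene 0.8 [283.0, 161.3, 329.4, 215.7]
top 0.71 [173.3, 185.6, 218.7, 229.8]
jar [ 0.4887  0.2532 -0.3722] yawdeg -21.3 0.121
jar [ 0.4904  0.2537 -0.3732] yawdeg -21.4 0.032
jar [ 0.4864  0.2516 -0.3672] yawdeg -21.0 0.054
scene 0.18 [218.5, 160.5, 242.2, 190.8]
top 0.77 [322.1, 162.6, 372.0, 220.2]
funnel [ 0.5064 -0.1836  0.4   ] yawdeg 22.9 4.852
funnel [-0.9197  0.7267 -0.1333] yawdeg -7.6 1.0
funnel [ 0.507  -0.1853  0.4588] yawdeg 26.3 0.128
scene 0.85 [202.6, 220.4, 243.0, 266.5]
top 0.79 [269.3, 126.8, 307.3, 182.5]
scoop [ 0.6379 -0.031   0.1468] yawdeg 8.4 0.296
scoop [ 0.6407 -0.0299  0.1406] yawdeg 8.1 0.135
scoop [ 0.6364 -0.0317  0.144 ] yawdeg 8.2 0.14
[[ 9.03558062e-01  4.28465668e-01  6.37357008e-06]
 [ 4.28465667e-01 -9.03558061e-01  5.87701222e-05]
 [ 3.09398703e-05 -5.03713618e-05 -9.99999998e-01]]
```

Request:
carry_out --increments '[[[0,0,0],[0.3,0.33,0],88],[[0,0,0],[0.6,0.64,0],88],[[0,0,0],[0.86,0.94,0],88]]' --squeeze 55

```text
t: 1.7
ee_pos: [0.3332, -0.4245, 0.2497]
tool_rot: [[0.904, 0.428, 0.0], [0.428, -0.904, 0.0], [0.0, 0.0, -1.0]]
ft_force: [-0.0, -0.4, 0.2]
grip_width: 0.998
grasp_force: 0.0
```

Request:
carry_out --increments '[[[0,0,0],[0.3,0.33,0],88],[[0,0,0],[0.6,0.64,0],88],[[0,0,0],[0.86,0.94,0],88]]'

```text
t: 2.0
ee_pos: [0.4196, -0.3301, 0.2499]
tool_rot: [[0.903, 0.429, 0.0], [0.429, -0.903, -0.0], [0.0, 0.0, -1.0]]
ft_force: [-0.2, -0.4, -0.4]
grip_width: 0.998
grasp_force: 0.0
```

```bash
python3 - <<'E'
from h import *
f=ctrl.grab_frame("scene")
for r in ctrl.regions_of("scene","funnel"): print(r["p"],r["extent"])
print(proj(f,[.508,-.1845,.08]), ctrl.read_state()["ee_pos"])
for n,z in(("funnel",.032),("funnel_grip",.132)):
    for c in("scene","top"):
        f=ctrl.grab_frame(c)
        for d in ctrl.spot_point(c,n)[:2]: print(c,n,d["p"],atz(f,d["uv"],z).round(4))
E
```

```text
0.83 [137.0, 169.0, 186.0, 220.9]
0.21 [266.9, 261.5, 284.6, 295.5]
[[163.56867932 196.30080333]] [ 0.42084506 -0.32804525  0.24985624]
scene funnel 0.65 [ 0.5071 -0.1785  0.032 ]
scene funnel 0.44 [ 0.6967 -0.0577  0.032 ]
top funnel 0.8 [ 0.5017 -0.1784  0.032 ]
scene funnel_grip 0.86 [ 0.5843 -0.1389  0.132 ]
top funnel_grip 0.67 [ 0.5811 -0.1464  0.132 ]
```

Now fit the funnel in the scene view, while closing in.

```bash
python3 - <<'E'
from h import *
fit("funnel",[.508,-.184,.45],.032,("scene",))
E
```

```text
scene 0.75 [136.3, 168.1, 185.2, 220.2]
funnel [ 0.5104 -0.1804  0.4285] yawdeg 24.6 0.071
funnel [ 0.5104 -0.1804  0.4285] yawdeg 24.6 0.071
```

Request:
carry_out --increments '[[[0,0,0],[0.3,0.33,0],88],[[0,0,0],[0.6,0.64,0],88],[[0,0,0],[0.86,0.94,0],88]]'

```text
t: 2.9
ee_pos: [0.5052, -0.2371, 0.2498]
tool_rot: [[0.904, 0.427, 0.0], [0.427, -0.904, -0.0], [0.0, 0.0, -1.0]]
ft_force: [-0.8, -0.1, 0.6]
grip_width: 0.999
grasp_force: 0.0
```

Request:
carry_out --increments '[[[0,0,0],[0.3,0.33,0],88],[[0,0,0],[0.6,0.64,0],88],[[0,0,0],[0.83,0.9,0],60],[[0,0,0],[0.83,0.9,0],60],[[0,0,0],[0.83,0.9,0],60]]'

```text
t: 3.4
ee_pos: [0.5873, -0.1474, 0.2493]
tool_rot: [[0.903, 0.43, -0.001], [0.43, -0.903, -0.0], [-0.001, -0.0, -1.0]]
ft_force: [0.2, -0.7, 0.1]
grip_width: 0.748
grasp_force: 0.0
```

Request:
carry_out --increments '[[[0,0,0],[0.02,0.03,-0.4],60],[[0,0,0],[0.02,0.03,-0.7],60],[[0,0,0],[0.02,0.03,-0.9],60],[[0,0,0],[0.02,0.03,-0.9],60]]'

```text
t: 3.8
ee_pos: [0.5863, -0.1452, 0.1562]
tool_rot: [[0.904, 0.426, -0.006], [0.427, -0.904, 0.003], [-0.005, -0.005, -1.0]]
ft_force: [0.2, 0.3, 0.6]
grip_width: 0.677
grasp_force: 0.0
```

Request:
carry_out --increments '[[[0,0,0],[0,0,-0.2],50],[[0,0,0],[0,0,-0.37],40],[[0,0,0],[0,0,-0.37],30],[[0,0,0],[0,0,-0.37],20],[[0,0,0],[0,0,-0.37],14],[[0,0,0],[0,0,-0.37],10],[[0,0,0],[0,0,-0.37],5],[[0,0,0],[0,0,-0.37],0],[[0,0,0],[0,0,-0.37],0]]'

```text
t: 4.7
ee_pos: [0.5902, -0.1448, 0.1238]
tool_rot: [[0.903, 0.429, 0.002], [0.429, -0.903, -0.001], [0.001, 0.002, -1.0]]
ft_force: [1.5, -0.1, 5.2]
grip_width: 0.104
grasp_force: 55.0
```

Request:
carry_out --increments '[[[0,0,0],[0,0,0.1],0],[[0,0,0],[0,0,0.3],0],[[0,0,0],[0,0,0.55],0],[[0,0,0],[0,0,0.8],0],[[0,0,0],[0,0,1],0],[[0,0,0],[0,0,1],0]]'

```text
t: 5.3
ee_pos: [0.5908, -0.145, 0.2261]
tool_rot: [[0.903, 0.429, 0.005], [0.429, -0.903, -0.002], [0.003, 0.004, -1.0]]
ft_force: [0.1, 0.4, -1.2]
grip_width: 0.106
grasp_force: 55.0
```

Request:
carry_out --increments '[[[0,0,0],[0,0,0.2],0],[[0,0,0],[0,0,0.4],0],[[0,0,0],[0,0,0.4],0]]'

```text
t: 5.6
ee_pos: [0.5902, -0.1448, 0.2642]
tool_rot: [[0.904, 0.429, 0.003], [0.429, -0.904, -0.001], [0.002, 0.002, -1.0]]
ft_force: [0.5, -0.6, -1.6]
grip_width: 0.11
grasp_force: 55.0
```

```bash
python3 - <<'E'
from h import *
f=ctrl.grab_frame("scene"); cv2.imwrite("pics/lift.png",cv2.resize(f["img"][60:252,60:316],(800,600)))
print(ctrl.read_state()["ee_pos"])
E
```

```text
[ 0.58957871 -0.14457131  0.26259232]
```

View pics/lift.png

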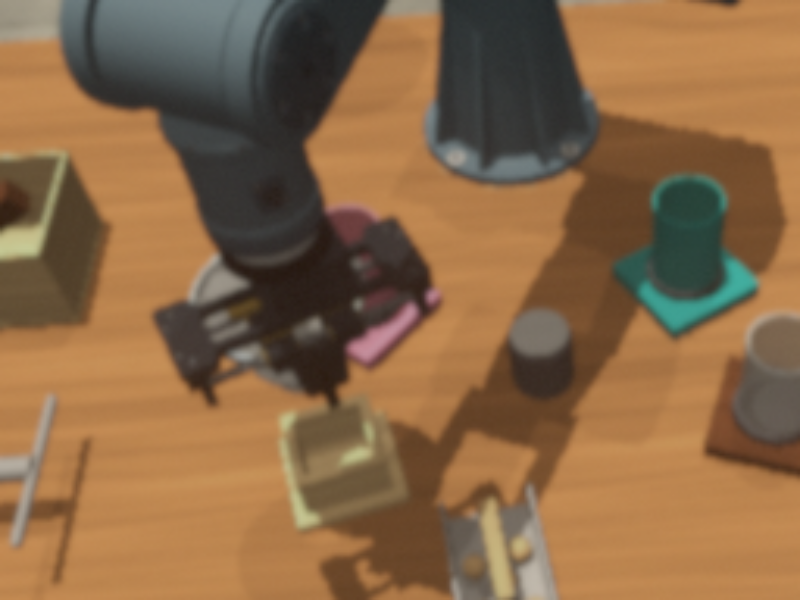

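Funnel is held and clear of the stand (the empty stand is at (340,460) in the crop). Next I carry it to the jar, turning it +90° so that the blade points away from the pour side.

Request:
carry_out --increments '[[[0,0,0.02],[-0.03,0.1,0],0],[[0,0,0.06],[-0.08,0.27,0],0],[[0,0,0.1],[-0.14,0.48,0],0],[[0,0,0.15],[-0.21,0.72,0],0],[[0,0,0.2],[-0.28,0.96,0],0]]'

```text
t: 6.15
ee_pos: [0.5598, -0.0469, 0.2605]
tool_rot: [[0.724, 0.69, -0.003], [0.69, -0.724, 0.001], [-0.002, -0.003, -1.0]]
ft_force: [0.7, 0.5, -1.7]
grip_width: 0.108
grasp_force: 55.0
```

Request:
carry_out --increments '[[[0,0,0.05],[-0.07,0.24,0],0],[[0,0,0.1],[-0.14,0.48,0],0],[[0,0,0.15],[-0.21,0.72,0],0],[[0,0,0.2],[-0.28,0.96,0],0]]'

```text
t: 6.55
ee_pos: [0.5316, 0.0492, 0.2607]
tool_rot: [[0.475, 0.88, -0.003], [0.88, -0.475, 0.001], [-0.001, -0.003, -1.0]]
ft_force: [-0.9, 0.2, -1.0]
grip_width: 0.104
grasp_force: 55.0
```

Request:
carry_out --increments '[[[0,0,0.05],[-0.07,0.24,0],0],[[0,0,0.1],[-0.14,0.48,0],0],[[0,0,0.15],[-0.21,0.72,0],0],[[0,0,0.2],[-0.28,0.96,0],0]]'

```text
t: 6.95
ee_pos: [0.5035, 0.1449, 0.2607]
tool_rot: [[0.18, 0.984, -0.003], [0.984, -0.18, 0.0], [-0.001, -0.003, -1.0]]
ft_force: [-0.2, 0.2, -1.6]
grip_width: 0.11
grasp_force: 55.0
```

Request:
carry_out --increments '[[[0,0,0.05],[-0.07,0.24,0],0],[[0,0,0.1],[-0.14,0.48,0],0],[[0,0,0.15],[-0.21,0.72,0],0],[[0,0,0.2],[-0.28,0.96,0],0]]'

```text
t: 7.35
ee_pos: [0.4754, 0.2406, 0.2606]
tool_rot: [[-0.133, 0.991, -0.003], [0.991, 0.133, -0.001], [-0.0, -0.003, -1.0]]
ft_force: [-0.2, -0.1, -0.5]
grip_width: 0.109
grasp_force: 55.0
```

Request:
carry_out --increments '[[[0,0,0.06],[-0.08,0.28,0],0],[[0,0,0.11],[-0.16,0.54,0],0],[[0,0,0.15],[-0.22,0.74,0],0],[[0,0,0.18],[-0.25,0.88,0],0],[[0,0,0.2],[-0.27,0.95,0],0],[[0,0,0.2],[-0.27,0.95,0],0]]'

```text
t: 7.95
ee_pos: [0.4497, 0.3348, 0.2619]
tool_rot: [[-0.43, 0.903, -0.001], [0.903, 0.43, -0.001], [-0.0, -0.001, -1.0]]
ft_force: [0.5, -0.2, -2.0]
grip_width: 0.108
grasp_force: 55.0
```

```bash
python3 - <<'E'
from h import *
s=ctrl.read_state();print(s["ee_pos"],s["tool_rot"],s["qpos"])
for c in("scene","top"):
    f=ctrl.grab_frame(c)
    u=proj(f,[.489,.253,.2])[0].astype(int); x,y=max(u[0]-100,0),max(u[1]-75,0)
    cv2.imwrite(f"pics/over_{c}.png",cv2.resize(f["img"][y:y+150,x:x+200],(800,600)));print(x,y)
    for r in ctrl.regions_of(c,"funnel"): print(r["p"],r["extent"])
E
```

```text
[0.44972951 0.33482427 0.26188453] [[-4.30125069e-01  9.02768376e-01 -1.29782856e-03]
 [ 9.02769309e-01  4.30124606e-01 -6.31579007e-04]
 [-1.19415573e-05 -1.44329775e-03 -9.99998958e-01]] [ 2.45405573e+01  7.99571146e+00  9.33424661e+01 -2.07332363e-03
  7.87444952e+01 -9.34533682e-01]
213 78
0.55 [290.9, 117.5, 347.2, 170.5]
85 128
0.55 [150.7, 174.4, 210.9, 231.3]
```

View pics/over_scene.png

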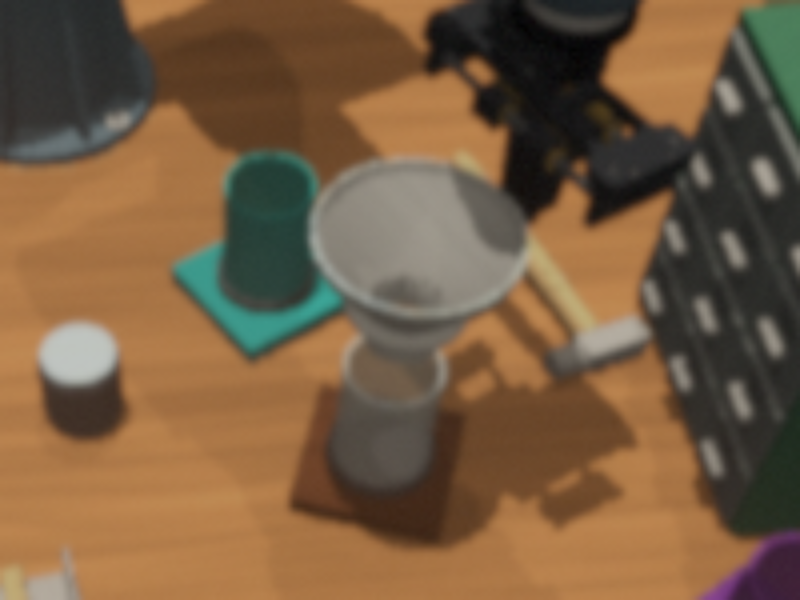

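The funnel hangs upright over the brown-footed jar (rim centre at (418,235), jar mouth at (395,370)). I'll measure its position relative to the jar.

```bash
python3 - <<'E'
from h import *
import h
h.M["funnel"]=M["funnel"][:2]
fit("funnel",[.489,.253,1.],.171)
E
```

```text
scene 0.59 [288.9, 119.5, 349.1, 173.4]
top 0.73 [151.6, 172.9, 209.4, 231.1]
funnel [0.491  0.2516 1.0905] yawdeg 62.5 0.275
funnel [0.4959 0.2514 0.9819] yawdeg 56.3 0.073
funnel [0.4891 0.2519 1.1634] yawdeg 66.7 0.16
```

View pics/over_top.png

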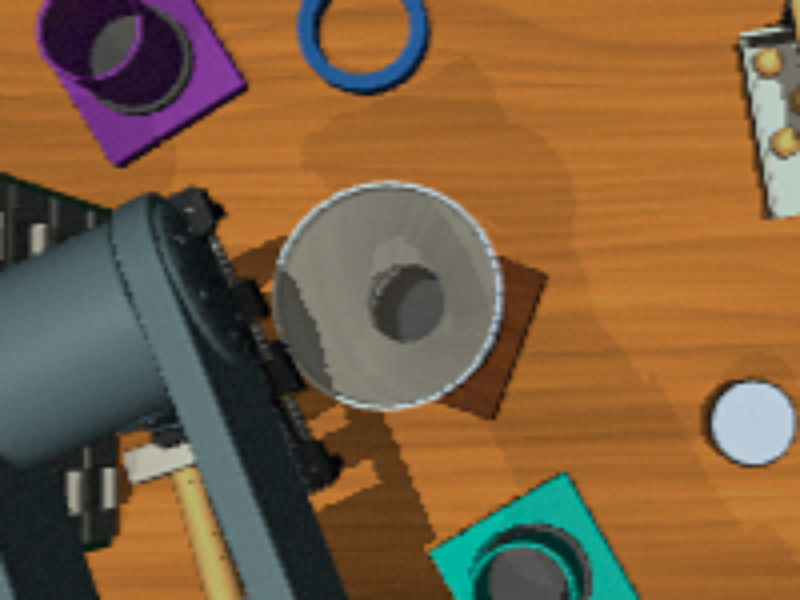

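Request:
carry_out --increments '[[[0,0,0],[-0.02,0,-0.15],0],[[0,0,0],[-0.02,0,-0.3],0],[[0,0,0],[-0.02,0,-0.35],0],[[0,0,0],[-0.02,0,-0.35],0]]'

```text
t: 8.75
ee_pos: [0.4474, 0.334, 0.2256]
tool_rot: [[-0.428, 0.904, -0.003], [0.904, 0.428, -0.001], [0.0, -0.004, -1.0]]
ft_force: [-1.7, 0.0, -0.1]
grip_width: 0.109
grasp_force: 55.0
```

```bash
python3 - <<'E'
from h import *
import h
h.M["funnel"]=M["funnel"][:2]
print(ctrl.read_state()["ee_pos"])
fit("funnel",[.489,.253,1.],.135)
f=ctrl.grab_frame("scene");cv2.imwrite("pics/near.png",cv2.resize(f["img"][110:220,250:370],(720,660))[:600])
E
```

```text
[0.44736201 0.33399015 0.22562623]
scene 0.59 [288.9, 127.9, 341.7, 177.8]
top 0.79 [155.0, 179.5, 211.8, 229.8]
funnel [0.4887 0.2526 1.2764] yawdeg 73.1 0.249
funnel [0.4938 0.2522 1.1318] yawdeg 64.8 0.057
funnel [0.4876 0.2524 1.0697] yawdeg 61.3 0.147
```

View pics/near.png

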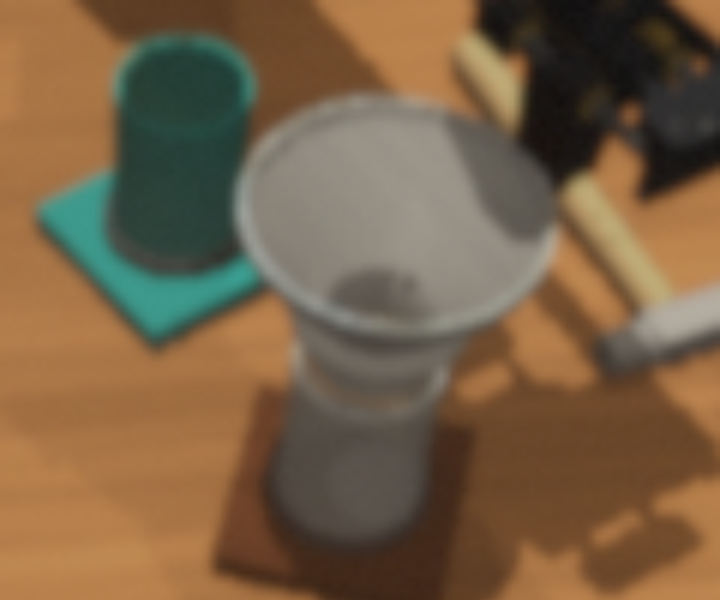

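Stem is just above the mouth and centred to within about 2 mm. I'll lower it slowly.

Request:
carry_out --increments '[[[0,0,0],[-0.01,0,-0.04],0],[[0,0,0],[-0.01,0,-0.08],0],[[0,0,0],[-0.01,0,-0.12],0],[[0,0,0],[-0.01,0,-0.16],0],[[0,0,0],[-0.01,0,-0.2],0],[[0,0,0],[-0.01,0,-0.2],0]]'

```text
t: 9.6
ee_pos: [0.447, 0.3342, 0.2068]
tool_rot: [[-0.428, 0.904, -0.001], [0.904, 0.428, -0.001], [0.0, -0.001, -1.0]]
ft_force: [0.0, -0.1, -1.0]
grip_width: 0.108
grasp_force: 55.0
```

Request:
carry_out --increments '[[[0,0,0],[0,0,-0.03],0],[[0,0,0],[0,0,-0.06],0],[[0,0,0],[0,0,-0.09],0],[[0,0,0],[0,0,-0.1],0],[[0,0,0],[0,0,-0.1],0]]'

```text
t: 10.1
ee_pos: [0.4473, 0.3344, 0.1975]
tool_rot: [[-0.428, 0.904, -0.0], [0.904, 0.428, -0.0], [0.0, -0.0, -1.0]]
ft_force: [0.6, -0.9, -1.2]
grip_width: 0.105
grasp_force: 55.0
```

Request:
carry_out --increments '[[[0,0,0],[0,0,-0.01],0],[[0,0,0],[0,0,-0.02],0],[[0,0,0],[0,0,-0.03],0],[[0,0,0],[0,0,-0.04],0],[[0,0,0],[0,0,-0.04],0]]'

```text
t: 10.6
ee_pos: [0.4473, 0.3344, 0.1935]
tool_rot: [[-0.428, 0.904, -0.0], [0.904, 0.428, -0.0], [-0.0, -0.0, -1.0]]
ft_force: [0.2, 0.8, -1.7]
grip_width: 0.11
grasp_force: 55.0
```

Request:
carry_out --increments '[[[0,0,0],[0,0,-0.01],0],[[0,0,0],[0,0,-0.01],0]]'

```text
t: 10.8
ee_pos: [0.4473, 0.3344, 0.1926]
tool_rot: [[-0.428, 0.904, -0.0], [0.904, 0.428, -0.0], [0.0, -0.0, -1.0]]
ft_force: [1.2, 0.4, -0.6]
grip_width: 0.108
grasp_force: 55.0
```

Request:
carry_out --increments '[[[0,0,0],[0,0,-0.01],0],[[0,0,0],[0,0,-0.01],0]]'

```text
t: 11.0
ee_pos: [0.4475, 0.3346, 0.192]
tool_rot: [[-0.429, 0.904, 0.0], [0.904, 0.429, 0.0], [0.0, 0.0, -1.0]]
ft_force: [-0.6, 0.3, 0.1]
grip_width: 0.108
grasp_force: 55.0
```

Request:
carry_out --increments '[[[0,0,0],[0,0,-0.01],0],[[0,0,0],[0,0,-0.01],0]]'

```text
t: 11.2
ee_pos: [0.4476, 0.3349, 0.1917]
tool_rot: [[-0.429, 0.903, 0.001], [0.903, 0.429, 0.001], [0.0, 0.001, -1.0]]
ft_force: [-1.6, 1.5, 6.0]
grip_width: 0.109
grasp_force: 55.0
```

Seated at 6 N; releasing it.

Request:
carry_out --increments '[[[0,0,0],[0,0,0],16],[[0,0,0],[0,0,0],20],[[0,0,0],[0,0,0],40],[[0,0,0],[0,0,0],50],[[0,0,0],[0,0,0],50]]'

```text
t: 11.7
ee_pos: [0.4474, 0.3344, 0.1905]
tool_rot: [[-0.428, 0.904, -0.0], [0.904, 0.428, -0.0], [-0.0, -0.0, -1.0]]
ft_force: [-0.5, 0.2, -0.4]
grip_width: 0.477
grasp_force: 0.0
```

Request:
carry_out --increments '[[[0,0,0],[0,0,0.2],50],[[0,0,0],[0,0,0.5],50],[[0,0,0],[0,0,0.9],50],[[0,0,0],[0,0,0.9],50]]'

```text
t: 12.1
ee_pos: [0.45, 0.3357, 0.2869]
tool_rot: [[-0.429, 0.903, 0.009], [0.904, 0.428, 0.004], [-0.0, 0.01, -1.0]]
ft_force: [0.3, 0.4, 1.3]
grip_width: 0.568
grasp_force: 0.0
```

```bash
python3 - <<'E'
from h import *
fit("funnel",[.489,.253,2.],.1)
for c in("scene","top"):
    f=ctrl.grab_frame(c);u=[(270,100),(130,160)][c=="top"]
    cv2.imwrite(f"pics/s_{c}.png",f["img"][u[1]:u[1]+100,u[0]:u[0]+133])
a=[cv2.resize(cv2.imread(f"pics/s_{c}.png"),(400,300)) for c in("scene","top")]
cv2.imwrite("pics/seated.png",np.hstack(a))
fit("scoop",[.638,-.031,.145],0)
E
```

```text
scene 0.62 [288.8, 136.3, 346.4, 181.5]
top 0.67 [150.3, 178.5, 213.0, 233.4]
funnel [0.4868 0.2532 2.0074] yawdeg 115.0 0.235
funnel [0.4914 0.2535 2.0176] yawdeg 115.6 0.048
funnel [0.4861 0.2527 2.0216] yawdeg 115.8 0.141
scene 0.6 [202.1, 218.7, 240.9, 267.4]
top 0.95 [266.7, 128.8, 308.0, 185.4]
scoop [ 0.6388 -0.0301  0.1492] yawdeg 8.5 0.495
scoop [ 0.6402 -0.0295  0.1364] yawdeg 7.8 0.197
scoop [ 0.6358 -0.0303  0.1579] yawdeg 9.0 0.275
```

View pics/seated.png

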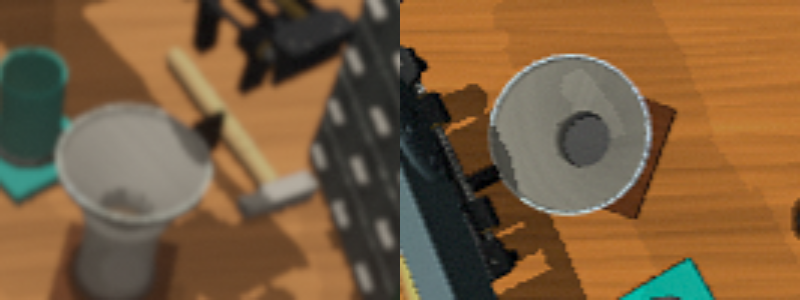

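Funnel sits squarely, within about 1 mm of the jar's axis in both views (rim at (135,165) left, (570,135) right). Now the scoop: (0.638, -0.0305), yaw 8.4°.

Request:
carry_out --increments '[[[0,0,0.07],[0.17,-0.3,0],60],[[0,0,0.14],[0.34,-0.6,0],60],[[0,0,0.21],[0.5,-0.91,0],60]]'

```text
t: 12.9
ee_pos: [0.4977, 0.2427, 0.2805]
tool_rot: [[-0.702, 0.712, -0.0], [0.712, 0.702, -0.0], [0.0, -0.0, -1.0]]
ft_force: [-0.5, 0.1, 0.4]
grip_width: 0.68
grasp_force: 0.0
```

Request:
carry_out --increments '[[[0,0,0.07],[0.17,-0.3,0],60],[[0,0,0.14],[0.34,-0.6,0],60],[[0,0,0.21],[0.5,-0.91,0],60]]'

```text
t: 13.2
ee_pos: [0.5479, 0.1512, 0.2805]
tool_rot: [[-0.894, 0.447, -0.0], [0.447, 0.894, 0.0], [0.0, -0.0, -1.0]]
ft_force: [0.8, 0.3, 0.6]
grip_width: 0.681
grasp_force: 0.0
```

Request:
carry_out --increments '[[[0,0,0.07],[0.17,-0.3,0],60],[[0,0,0.14],[0.34,-0.6,0],60],[[0,0,0.21],[0.5,-0.91,0],60]]'

```text
t: 13.5
ee_pos: [0.5979, 0.0602, 0.2804]
tool_rot: [[-0.991, 0.133, -0.0], [0.133, 0.991, 0.0], [0.0, 0.0, -1.0]]
ft_force: [0.3, -0.0, 0.1]
grip_width: 0.676
grasp_force: 0.0
```

Request:
carry_out --increments '[[[0,0,0.06],[0.17,-0.3,0],60],[[0,0,0.12],[0.34,-0.6,0],60],[[0,0,0.181],[0.5,-0.9,0],60],[[0,0,0.181],[0.5,-0.9,0],60],[[0,0,0.181],[0.5,-0.9,0],60]]'

```text
t: 14.0
ee_pos: [0.6472, -0.0291, 0.2799]
tool_rot: [[-0.99, -0.143, -0.001], [-0.143, 0.99, 0.001], [0.001, 0.001, -1.0]]
ft_force: [-0.2, -1.0, -0.3]
grip_width: 0.68
grasp_force: 0.0
```

```bash
python3 - <<'E'
from h import *
s=ctrl.read_state();print(s["ee_pos"],s["tool_rot"],s["qpos"])
E
```

```text
[ 0.64724781 -0.02909111  0.27990976] [[-9.89735777e-01 -1.42903468e-01 -1.30003704e-03]
 [-1.42904364e-01  9.89736305e-01  6.23840701e-04]
 [ 1.19754486e-03  8.03218427e-04 -9.99998960e-01]] [-1.30576226e+01  1.83141624e+01  7.88527078e+01  1.81288788e-02
  8.29137664e+01 -1.11275794e+02]
```

Request:
carry_out --increments '[[[0,0,0],[0.01,0,-0.4],60],[[0,0,0],[0.01,0,-0.8],60],[[0,0,0],[0.01,0,-1],60]]'

```text
t: 14.3
ee_pos: [0.6459, -0.0266, 0.1768]
tool_rot: [[-0.989, -0.146, -0.005], [-0.146, 0.989, 0.002], [0.005, 0.002, -1.0]]
ft_force: [-0.6, -0.0, -0.4]
grip_width: 0.684
grasp_force: 0.0
```

Request:
carry_out --increments '[[[0,0,0],[0,0,-0.35],60],[[0,0,0],[0,0,-0.7],60],[[0,0,0],[0,0,-0.92],60],[[0,0,0],[0,0,-0.92],45],[[0,0,0],[0,0,-0.92],30],[[0,0,0],[0,0,-0.92],20],[[0,0,0],[0,0,-0.92],14],[[0,0,0],[0,0,-0.92],8],[[0,0,0],[0,0,-0.92],0],[[0,0,0],[0,0,-0.92],0]]'

```text
t: 15.3
ee_pos: [0.6491, -0.0294, 0.0898]
tool_rot: [[-0.989, -0.145, 0.002], [-0.145, 0.989, -0.001], [-0.002, -0.001, -1.0]]
ft_force: [0.0, -3.2, 5.0]
grip_width: 0.175
grasp_force: 55.0
```

Request:
carry_out --increments '[[[0,0,0],[0,0,0.05],0],[[0,0,0],[0,0,0.15],0],[[0,0,0],[0,0,0.3],0],[[0,0,0],[0,0,0.4],0],[[0,0,0],[0,0,0.4],0]]'

```text
t: 15.8
ee_pos: [0.6499, -0.0287, 0.1315]
tool_rot: [[-0.989, -0.146, 0.004], [-0.146, 0.989, -0.001], [-0.004, -0.002, -1.0]]
ft_force: [0.4, 0.8, -4.1]
grip_width: 0.176
grasp_force: 55.0
```

```bash
python3 - <<'E'
from h import *
f=ctrl.grab_frame("scene")
cv2.imwrite("pics/scl.png",cv2.resize(f["img"][160:300,140:327],(800,600)))
s=ctrl.read_state();print(s["ee_pos"],s["tool_rot"])
E
```

```text
[ 0.6492909  -0.02861039  0.13033437] [[-9.89348855e-01 -1.45538072e-01  2.74099350e-03]
 [-1.45540063e-01  9.89352211e-01 -5.40441604e-04]
 [-2.63315316e-03 -9.33609650e-04 -9.99996097e-01]]
```

View pics/scl.png

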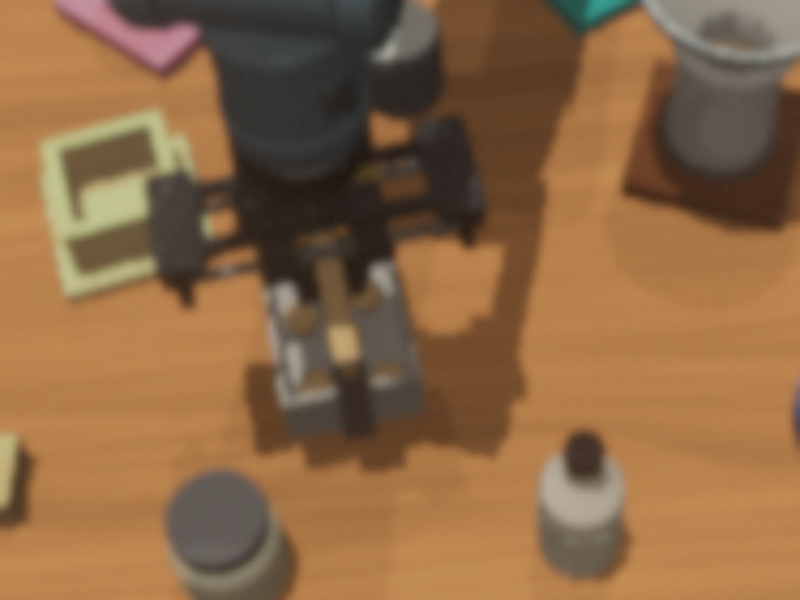

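Scoop is held level (handle at (340,310)) with the knobs in it. I'll raise it, then carry it to the pouring place with a 17° yaw.

Request:
carry_out --increments '[[[0,0,0],[0,0,0.05],0],[[0,0,0],[0,0,0.16],0],[[0,0,0],[0,0,0.33],0],[[0,0,0],[0,0,0.53],0],[[0,0,0],[0,0,0.75],0],[[0,0,0],[0,0,0.98],0]]'

```text
t: 16.45
ee_pos: [0.6485, -0.0286, 0.2289]
tool_rot: [[-0.989, -0.145, 0.001], [-0.145, 0.989, -0.0], [-0.001, -0.0, -1.0]]
ft_force: [0.7, -0.2, -4.2]
grip_width: 0.178
grasp_force: 55.0
```

Request:
carry_out --increments '[[[0,0,0],[0,0,0.22],0],[[0,0,0],[0,0,0.42],0],[[0,0,0],[0,0,0.57],0],[[0,0,0],[0,0,0.69],0],[[0,0,0],[0,0,0.75],0]]'

```text
t: 16.95
ee_pos: [0.6487, -0.0286, 0.3034]
tool_rot: [[-0.989, -0.145, 0.002], [-0.145, 0.989, -0.0], [-0.002, -0.001, -1.0]]
ft_force: [-0.3, 0.2, -3.6]
grip_width: 0.172
grasp_force: 55.0
```

Request:
carry_out --increments '[[[0,0,0],[-0.01,0.04,0],0],[[0,0,0.01],[-0.03,0.14,0],0],[[0,0,0.02],[-0.06,0.28,0],0],[[0,0,0.03],[-0.09,0.45,0],0],[[0,0,0.04],[-0.12,0.63,0],0],[[0,0,0.05],[-0.16,0.81,0],0]]'

```text
t: 17.55
ee_pos: [0.6319, 0.0546, 0.3015]
tool_rot: [[-0.974, -0.225, -0.0], [-0.225, 0.974, 0.0], [0.0, 0.0, -1.0]]
ft_force: [0.9, -0.3, -4.9]
grip_width: 0.178
grasp_force: 55.0
```

Request:
carry_out --increments '[[[0,0,0.01],[-0.04,0.18,0],0],[[0,0,0.02],[-0.07,0.36,0],0],[[0,0,0.03],[-0.11,0.54,0],0],[[0,0,0.04],[-0.14,0.72,0],0],[[0,0,0.05],[-0.18,0.9,0],0]]'

```text
t: 18.05
ee_pos: [0.6141, 0.144, 0.3017]
tool_rot: [[-0.954, -0.3, 0.0], [-0.3, 0.954, 0.0], [-0.0, -0.0, -1.0]]
ft_force: [0.2, 0.8, -5.7]
grip_width: 0.173
grasp_force: 55.0
```

Request:
carry_out --increments '[[[0,0,0.01],[-0.04,0.18,0],0],[[0,0,0.02],[-0.07,0.36,0],0],[[0,0,0.03],[-0.11,0.54,0],0],[[0,0,0.04],[-0.14,0.72,0],0],[[0,0,0.05],[-0.17,0.86,0],0]]'

```text
t: 18.55
ee_pos: [0.597, 0.2302, 0.3017]
tool_rot: [[-0.927, -0.374, -0.0], [-0.374, 0.927, 0.0], [-0.0, 0.0, -1.0]]
ft_force: [0.4, 0.7, -4.0]
grip_width: 0.177
grasp_force: 55.0
```

Request:
carry_out --increments '[[[0,0,0.01],[-0.03,0.13,0],0],[[0,0,0.02],[-0.05,0.26,0],0],[[0,0,0.03],[-0.08,0.39,0],0],[[0,0,0.035],[-0.1,0.5,0],0],[[0,0,0.04],[-0.12,0.59,0],0],[[0,0,0.04],[-0.14,0.67,0],0],[[0,0,0.04],[-0.14,0.7,0],0],[[0,0,0.04],[-0.14,0.7,0],0]]'

```text
t: 19.35
ee_pos: [0.5834, 0.2988, 0.3017]
tool_rot: [[-0.903, -0.43, 0.0], [-0.43, 0.903, -0.0], [-0.0, -0.0, -1.0]]
ft_force: [0.3, 0.0, -4.8]
grip_width: 0.175
grasp_force: 55.0
```

```bash
python3 - <<'E'
from h import *
s=ctrl.read_state();print(s["ee_pos"],s["tool_rot"],s["qpos"])
a=[]
for c,(x,y) in dict(scene=(240,80),top=(110,120)).items():
    f=ctrl.grab_frame(c);a.append(cv2.resize(f["img"][y:y+130,x:x+130],(400,400)))
    for d in ctrl.spot_point(c,"scoop_lip")[:1]: print(c,d["p"],atz(f,d["uv"],.218))
cv2.imwrite("pics/pre.png",np.hstack(a))
E
```

```text
[0.58337562 0.2987553  0.3016759 ] [[-9.02723937e-01 -4.30220281e-01  5.78127232e-05]
 [-4.30220285e-01  9.02723931e-01 -1.04328553e-04]
 [-7.30466949e-06 -1.19052088e-04 -9.99999993e-01]] [ 1.67666950e+01  1.84747906e+01  7.61682119e+01 -6.70101918e-03
  8.53555503e+01 -9.87143032e+01]
scene 0.56 [0.51384509 0.25703709 0.218     ]
top 0.62 [0.50293056 0.2663373  0.218     ]
```

View pics/pre.png

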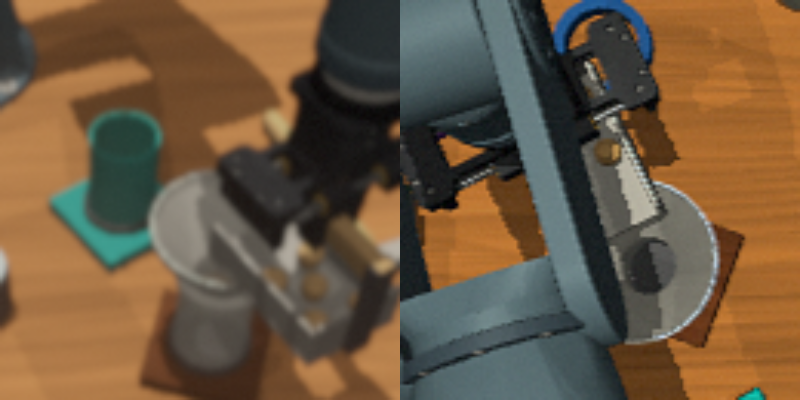

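Lip is over the funnel, inboard of its rim ((230,240) left, (640,225) right), with the knobs in the pan. I'll tilt in steps about the lip.

Request:
carry_out --increments '[[[0.012,-0.025,0],[-0.034,-0.016,0.035],0],[[0.024,-0.05,0],[-0.07,-0.033,0.068],0],[[0.036,-0.075,0],[-0.107,-0.051,0.099],0],[[0.048,-0.1,0],[-0.144,-0.069,0.128],0],[[0.048,-0.1,0],[-0.144,-0.069,0.128],0],[[0.048,-0.1,0],[-0.144,-0.069,0.128],0]]'

```text
t: 20.15
ee_pos: [0.569, 0.2912, 0.3148]
tool_rot: [[-0.89, -0.429, 0.156], [-0.423, 0.903, 0.075], [-0.173, 0.0, -0.985]]
ft_force: [0.4, 0.2, -4.5]
grip_width: 0.174
grasp_force: 55.0
```

Request:
carry_out --increments '[[[0.012,-0.025,0],[-0.039,-0.019,0.028],0],[[0.024,-0.05,0],[-0.079,-0.038,0.053],0],[[0.036,-0.075,0],[-0.121,-0.057,0.077],0],[[0.048,-0.1,0],[-0.163,-0.077,0.098],0],[[0.048,-0.1,0],[-0.163,-0.077,0.098],0],[[0.048,-0.1,0],[-0.163,-0.077,0.098],0],[[0.048,-0.1,0],[-0.163,-0.077,0.098],0]]'

```text
t: 20.85
ee_pos: [0.5532, 0.2839, 0.3242]
tool_rot: [[-0.849, -0.43, 0.307], [-0.404, 0.903, 0.147], [-0.34, 0.001, -0.94]]
ft_force: [0.6, 0.4, -4.9]
grip_width: 0.171
grasp_force: 55.0
```

Request:
carry_out --increments '[[[0.012,-0.025,0],[-0.043,-0.02,0.019],0],[[0.024,-0.05,0],[-0.086,-0.041,0.036],0],[[0.024,-0.05,0],[-0.086,-0.041,0.036],0],[[0.036,-0.075,0],[-0.13,-0.062,0.052],0],[[0.048,-0.1,0],[-0.175,-0.083,0.065],0],[[0.048,-0.1,0],[-0.175,-0.083,0.065],0],[[0.048,-0.1,0],[-0.175,-0.083,0.065],0],[[0.048,-0.1,0],[-0.175,-0.083,0.065],0]]'

```text
t: 21.65
ee_pos: [0.5358, 0.2757, 0.3311]
tool_rot: [[-0.783, -0.43, 0.45], [-0.372, 0.903, 0.216], [-0.499, 0.001, -0.867]]
ft_force: [-0.1, 1.2, -4.1]
grip_width: 0.173
grasp_force: 55.0
```

Request:
carry_out --increments '[[[0.012,-0.025,0],[-0.045,-0.021,0.011],0],[[0.024,-0.05,0],[-0.09,-0.043,0.02],0],[[0.024,-0.05,0],[-0.09,-0.043,0.02],0],[[0.036,-0.075,0],[-0.136,-0.065,0.026],0],[[0.048,-0.1,0],[-0.182,-0.087,0.031],0],[[0.048,-0.1,0],[-0.182,-0.087,0.031],0],[[0.048,-0.1,0],[-0.182,-0.087,0.031],0],[[0.048,-0.1,0],[-0.182,-0.087,0.031],0]]'

```text
t: 22.45
ee_pos: [0.5178, 0.267, 0.3347]
tool_rot: [[-0.693, -0.431, 0.579], [-0.329, 0.903, 0.278], [-0.642, 0.002, -0.767]]
ft_force: [-0.1, 0.3, -2.9]
grip_width: 0.176
grasp_force: 55.0
```

Request:
carry_out --increments '[[[0.012,-0.025,0],[-0.046,-0.022,0.002],0],[[0.024,-0.05,0],[-0.092,-0.044,0.002],0],[[0.024,-0.05,0],[-0.092,-0.044,0.002],0],[[0.036,-0.075,0],[-0.138,-0.066,-0.002],0],[[0.048,-0.1,0],[-0.184,-0.088,-0.006],0],[[0.048,-0.1,0],[-0.184,-0.088,-0.006],0],[[0.048,-0.1,0],[-0.184,-0.088,-0.006],0],[[0.048,-0.1,0],[-0.184,-0.088,-0.006],0],[[0.048,-0.1,0],[-0.184,-0.088,-0.006],0]]'

```text
t: 23.35
ee_pos: [0.4992, 0.2582, 0.3339]
tool_rot: [[-0.582, -0.431, 0.69], [-0.276, 0.902, 0.331], [-0.765, 0.002, -0.644]]
ft_force: [-0.0, -0.1, -3.8]
grip_width: 0.172
grasp_force: 55.0
```

Request:
carry_out --increments '[[[0.012,-0.025,0],[-0.046,-0.022,-0.008],0],[[0.024,-0.05,0],[-0.091,-0.043,-0.015],0],[[0.024,-0.05,0],[-0.091,-0.043,-0.015],0],[[0.024,-0.05,0],[-0.091,-0.043,-0.015],0],[[0.024,-0.05,0],[-0.091,-0.043,-0.015],0],[[0.024,-0.05,0],[-0.091,-0.043,-0.015],0]]'

```text
t: 23.95
ee_pos: [0.49, 0.2539, 0.3325]
tool_rot: [[-0.519, -0.431, 0.738], [-0.246, 0.902, 0.354], [-0.818, 0.002, -0.575]]
ft_force: [-0.4, -1.5, -4.1]
grip_width: 0.173
grasp_force: 55.0
```

```bash
python3 - <<'E'
from h import *
s=ctrl.read_state();print(s["ee_pos"],s["tool_rot"],s["qpos"])
a=[]
for c,(x,y) in dict(scene=(240,80),top=(110,120)).items():
    f=ctrl.grab_frame(c);a.append(cv2.resize(f["img"][y:y+130,x:x+130],(400,400)))
    for i in (1,): print(c,[(round(d["p"],2),np.round(d["uv"]).tolist()) for d in ctrl.spot_point(c,"knob1")])
cv2.imwrite("pics/post.png",np.hstack(a))
E
```

```text
[0.48997925 0.25388202 0.3325035 ] [[-0.51932273 -0.43122661  0.7377991 ]
 [-0.24617546  0.90224086  0.35406083]
 [-0.81835295  0.00224381 -0.5747116 ]] [   6.17123474  -27.13273424  130.03077217   35.10182155   28.30904821
 -133.07357901]
scene [(0.27, [115.0, 274.0])]
top [(0.48, [197.0, 197.0])]
```

View pics/post.png

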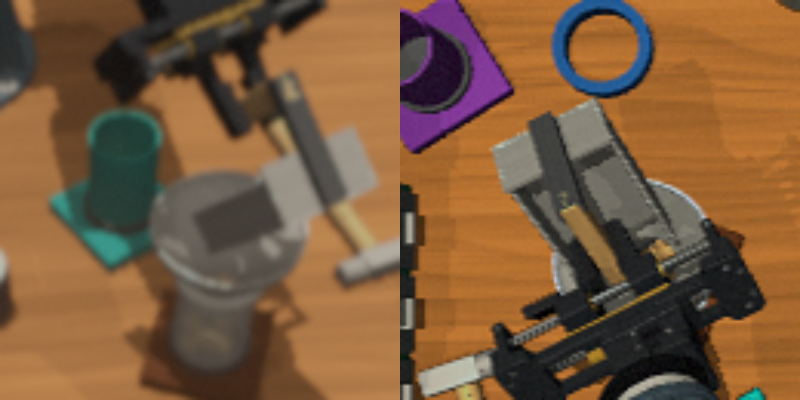

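All ten pictures are used. The scoop is tilted and looks empty, but a knob shows at the lip or in the cone at (660,250) in the right half. From here I check by numbers only.

```bash
cat >> h.py <<'E'
def knobs():
    for c in("scene","top"):
        f=ctrl.grab_frame(c)
        for n in ("knob1",):
            for r in ctrl.regions_of(c,n):
                e=r["extent"]; u=[(e[0]+e[2])/2,(e[1]+e[3])/2]
                print(c,round(r["p"],2),np.round(e).tolist(),"z.2",atz(f,u,.2)[:2].round(3),"z.14",atz(f,u,.14)[:2].round(3),"z.04",atz(f,u,.04)[:2].round(3))
E
python3 - <<'E'
from h import *
knobs()
E
```

```text
scene 0.26 [217.0, 161.0, 245.0, 191.0] z.2 [0.546 0.021] z.14 [0.499 0.019] z.04 [0.42  0.016]
```

Request:
carry_out --increments '[[[0,0,0],[0.02,0.01,0.03],0],[[0,0,0],[0,0,0],0],[[0,0,0],[0.02,0.01,0.03],0],[[0,0,0],[0,0,0.03],0],[[0,0,0],[0,0,0.1],0],[[0,0,0],[0.1,0.05,0.2],0],[[0,0,0],[0.2,0.1,0.3],0],[[0,0,0],[0.2,0.1,0.3],0]]'

```text
t: 25.15
ee_pos: [0.5109, 0.264, 0.3647]
tool_rot: [[-0.517, -0.431, 0.74], [-0.245, 0.902, 0.354], [-0.82, 0.001, -0.572]]
ft_force: [0.1, 0.3, -3.3]
grip_width: 0.173
grasp_force: 55.0
```

```bash
cat >> h.py <<'E'
def yellow(c,lo=(15,90,110),hi=(32,255,255),ctr=(.4885,.2535,.17),w=45):
    f=ctrl.grab_frame(c);u=proj(f,ctr)[0].astype(int);x,y=u-w
    im=f["img"][y:y+2*w,x:x+2*w];m=cv2.inRange(cv2.cvtColor(im,cv2.COLOR_BGR2HSV),lo,hi)
    n,l,s,ce=cv2.connectedComponentsWithStats(m)
    for i in range(1,n):
        if s[i,4]>=8:
            q=ce[i]+[x,y];print(c,"area",s[i,4],"uv",q.round(0),"bgr",im[l==i].mean(0).round(0),"z.2",atz(f,q,.2)[:2].round(3),"z.14",atz(f,q,.14)[:2].round(3))
E
python3 - <<'E'
from h import *
knobs(); yellow("top"); yellow("scene")
f=ctrl.grab_frame("top"); print(atz(f,(197,197),.2),ctrl.spot_point("top","knob1"))
s=ctrl.read_state();print(s["ft_force"],s["ee_pos"])
E
```

```text
top area 31 uv [183. 161.] bgr [ 46. 107. 170.] z.2 [0.601 0.26 ] z.14 [0.612 0.271]
top area 43 uv [198. 163.] bgr [ 44. 104. 167.] z.2 [0.595 0.219] z.14 [0.605 0.227]
top area 587 uv [221. 192.] bgr [ 45. 106. 169.] z.2 [0.517 0.16 ] z.14 [0.523 0.165]
top area 8 uv [191. 163.] bgr [ 44. 104. 168.] z.2 [0.596 0.238] z.14 [0.606 0.248]
top area 75 uv [197. 172.] bgr [ 45. 106. 169.] z.2 [0.571 0.223] z.14 [0.579 0.231]
top area 17 uv [213. 172.] bgr [ 44. 103. 166.] z.2 [0.569 0.18 ] z.14 [0.577 0.187]
top area 189 uv [165. 189.] bgr [ 64. 113. 147.] z.2 [0.529 0.307] z.14 [0.535 0.32 ]
top area 78 uv [148. 191.] bgr [ 49. 114. 181.] z.2 [0.522 0.352] z.14 [0.528 0.368]
top area 14 uv [214. 186.] bgr [ 43. 104. 166.] z.2 [0.534 0.176] z.14 [0.54  0.182]
top area 117 uv [147. 205.] bgr [ 47. 113. 180.] z.2 [0.485 0.353] z.14 [0.489 0.369]
top area 12 uv [194. 199.] bgr [ 68. 120. 158.] z.2 [0.499 0.23 ] z.14 [0.503 0.239]
top area 44 uv [174. 211.] bgr [ 45. 116. 151.] z.2 [0.47  0.283] z.14 [0.473 0.295]
top area 20 uv [229. 221.] bgr [ 45. 107. 171.] z.2 [0.439 0.14 ] z.14 [0.44  
[... 1057 characters left out ...]
2. 166.] bgr [ 64. 101. 139.] z.2 [0.524 0.132] z.14 [0.475 0.139]
scene area 33 uv [281. 170.] bgr [ 72. 121. 173.] z.2 [0.538 0.157] z.14 [0.49  0.166]
scene area 50 uv [346. 178.] bgr [ 73. 124. 177.] z.2 [0.584 0.32 ] z.14 [0.54  0.342]
scene area 24 uv [285. 185.] bgr [ 73. 124. 177.] z.2 [0.591 0.159] z.14 [0.547 0.168]
scene area 128 uv [350. 196.] bgr [ 74. 125. 179.] z.2 [0.639 0.318] z.14 [0.599 0.339]
scene area 23 uv [339. 196.] bgr [ 74. 125. 179.] z.2 [0.637 0.291] z.14 [0.597 0.31 ]
scene area 36 uv [277. 201.] bgr [ 74. 125. 179.] z.2 [0.638 0.134] z.14 [0.598 0.141]
[0.50449687 0.22230734 0.2       ] []
[-0.09371964  0.5803476  -2.74228073] [0.50913629 0.26363247 0.36130394]
```

Request:
carry_out --increments '[[[-0.02,0.05,0],[0.1,0.05,0.1],0],[[-0.05,0.11,0],[0.24,0.12,0.2],0],[[-0.08,0.17,0],[0.38,0.18,0.25],0],[[-0.105,0.22,0],[0.5,0.24,0.3],0],[[-0.13,0.276,0],[0.62,0.3,0.3],0]]'

```text
t: 26.05
ee_pos: [0.5723, 0.2942, 0.3933]
tool_rot: [[-0.803, -0.429, 0.414], [-0.379, 0.903, 0.201], [-0.46, 0.004, -0.888]]
ft_force: [0.4, -0.5, -2.9]
grip_width: 0.176
grasp_force: 55.0
```

Request:
carry_out --increments '[[[-0.03,0.06,0],[0.16,0.08,0],0],[[-0.06,0.12,0],[0.32,0.16,0],0],[[-0.09,0.18,0],[0.48,0.24,0],0],[[-0.11,0.23,0],[0.62,0.3,0],0],[[-0.132,0.276,0],[0.78,0.36,0],0],[[-0.132,0.276,0],[0.9,0.4,0],0],[[-0.132,0.276,0],[0.9,0.4,0],0]]'

```text
t: 26.75
ee_pos: [0.6633, 0.3341, 0.3891]
tool_rot: [[-0.904, -0.427, -0.004], [-0.427, 0.904, 0.002], [0.003, 0.004, -1.0]]
ft_force: [-0.4, 0.1, -4.1]
grip_width: 0.172
grasp_force: 55.0
```

```bash
python3 - <<'E'
from h import *
s=ctrl.read_state();print(s["ft_force"],s["ee_pos"],s["tool_rot"])
knobs(); yellow("top",w=24)
for c in("top","scene"):
    f=ctrl.grab_frame(c); print([(d["p"],d["uv"]) for d in ctrl.spot_point(c,"knob1")])
    # brownness map inside funnel/jar (R-B)
    u=proj(f,[.4885,.2535,.12])[0].astype(int); im=f["img"].astype(int)
    d=(im[...,2]-im[...,0])[u[1]-34:u[1]+34:2,u[0]-34:u[0]+34:2]
    print(u);print("\n".join("".join("%4d"%v for v in r) for r in d))
E
```

```text
[-0.41875115  0.14798405 -4.08222731] [0.66327271 0.33414523 0.3890996 ] [[-0.90404251 -0.42742202 -0.00419114]
 [-0.42743356  0.90404365  0.00237285]
 [ 0.00277477  0.00393659 -0.9999884 ]]
top 0.6 [184.0, 206.0, 194.0, 217.0] z.2 [0.467 0.244] z.14 [0.469 0.254] z.04 [0.474 0.27 ]
top area 23 uv [167. 182.] bgr [ 57. 120. 185.] z.2 [0.545 0.302] z.14 [0.552 0.315]
top area 22 uv [208. 184.] bgr [ 42. 102. 164.] z.2 [0.538 0.193] z.14 [0.545 0.2  ]
top area 72 uv [194. 203.] bgr [ 76. 132. 167.] z.2 [0.49  0.231] z.14 [0.494 0.24 ]
top area 41 uv [191. 211.] bgr [ 72. 127. 164.] z.2 [0.467 0.239] z.14 [0.47  0.249]
[(0.58, [192.0, 197.4]), (0.42, [194.5, 204.1]), (0.36, [188.8, 204.8])]
[190 205]
  24  72  73  71  76  76  77  73  75  73  69  60 139 136 140 135 134 119 121 119 122 124 121 120 127 126 126 124 124 123 125 124 122 119
  24  73  73  77  74  72  79  74  73  78  73 130 142 144 142 144 129 125 127 125 127 128 127 128 128 126 130 129 127 125 130 130 128 130
  21  81  77  78  76  73  70  72  74  77  80  68 146 137 140 127 126 125 128 122 119 121 121 118 121 122 124 124 126 12
[... 8257 characters left out ...]
 68  66  67  67
 101 101 101 100 100  95  74  69  59  41  22  17  17  17  15  16  16  17  21  17  15  14  22  38  39  49  61  61  66  69  69  68  68  67
 102 101 102 102 101  89  71  69  65  46  33  21  16  16  16  16  15  16  15  15  14  18  30  40  40  52  61  62  67  69  68  68  70  68
 105 105 105 106 103  82  68  69  68  55  44  34  23  19  17  16  16  16  17  16  21  30  40  39  45  56  60  62  71  70  69  70  71  70
 107 108 108 108 103  73  67  67  68  61  44  41  37  29  25  22  21  19  21  27  33  40  41  40  45  58  63  67  69  69  69  69  69  69
 106 106 106 106  98  59  54  57  63  64  58  49  41  39  38  36  34  36  37  39  40  42  40  41  48  64  69  68  66  69  69  66  66  67
```

```bash
python3 - <<'E'
from h import *
f=ctrl.grab_frame("scene"); g=ctrl.grab_frame("top")
for z in(.025,.048,.07,.1,.135,.2): print(z,proj(f,[.490,.2535,z])[0].round(1),proj(g,[.4865,.252,z])[0].round(1))
q=proj(g,circ(.026,.135)+[.4865,.252,0]); print("aperture",q.min(0),q.max(0))
q=proj(g,circ(.026,.1)+[.4865,.252,0]); print("stem low",q.min(0),q.max(0))
im=g["img"]; print("\n".join(" ".join("%3d,%3d"%(p[2],int(p[2])-int(p[0])) for p in r) for r in im[194:222:2,178:206:2]))
E
```

```text
0.025 [307.6 190.5] [195.6 207.5]
0.048 [308.4 186.1] [194.4 207.1]
0.07 [309.1 181.8] [193.3 206.7]
0.1 [310.2 175.7] [191.7 206.2]
0.135 [311.5 168.3] [189.7 205.5]
0.2 [314.  153.3] [185.7 204. ]
aperture [180.41247343 196.14985894] [199.07750573 214.7841122 ]
stem low [182.65895114 197.11517807] [200.78090364 215.21062383]
 80,  9  76,  5 139, 15 138, 16 131, 14 132, 14 132, 15 136, 17 114, 14 112, 11 115, 13 115, 13 117, 12 116, 13
 78, 10  71,  8 139, 14 138, 16 133, 16 140, 16 137, 15 139, 14 112, 12 111, 10 114, 12 115, 12 115, 13 115, 11
 77,  4 140, 14 135, 18 142, 17 109, 12  66,  6  41, -2  40,  1 206,120 102, 24 112, 14 113, 13 115, 13 116, 15
 76,  8 128, 13 143, 17  99,  9  57,  1  76, -3  86, 26 129, 74 174, 98 201,100 138, 38 113, 13 114, 15 116, 13
 80, 10  76,  8 117, 13  61,  4  76,  4  95, 33 188,108 195, 93 165, 96 180,104 181,108 110, 10 114, 12 115, 13
 79,  8  78,  7  81, 10  57,  2  71, -1 143, 74 182,103 184,104 158, 89 105, 59 138, 80 122, 23 113, 11 117, 12
 81,  5  81, 10  57,  5  56,  5  86,  6  80, -1  64, 22 146, 83 192,108  67,  1  76, -4 112, 19 114, 10 113, 13
 79,  6  83,  9  58,  5  54,  4  73,  3 120, 42 162, 94  81, 22  77, -3  78, -2 100, 28 118, 19 111,  9 112, 11
 82,  8  80, 11  72,  7  59,  7  34, -3 157, 92 171, 98 183,103  91, 50  87, 11 132, 70 115, 13 119, 14 117, 13
 82,  7  81,  8  86, 12  65,  6  38, -1 163, 93 197,105 188,104 135, 79  82, 23 117, 14 118, 13 116, 13 117, 11
 85,  9  83,  8  81,  7  80,  5  80,  7 114, 66 165, 96 119, 72  97, 26 124, 12 120, 12 121, 14 118, 13 119, 14
 84, 10  85, 10  80,  7  82,  8  79, 13 130, 12 130, 11 125, 12 126, 14 125, 16 124, 17 120, 14 120, 14 118, 12
 84, 11  86, 10  82, 10  85,  8  84,  8 119, 11 131, 14 128, 13 125, 14 126, 14 123, 15 118, 10 122, 13 122, 14
 83,  8  84, 10  86,  7  87,  8  82,  9  72,  7 133, 15 132, 14 127, 17 131, 16 126, 13 123, 14 125, 15 120, 12
```

```bash
python3 - <<'E'
from h import *
F=[];
for i in range(12):
    f=ctrl.grab_frame(("scene","top")[i%2]); F.append(ctrl.read_state()["ft_force"])
print(np.mean(F,0),np.std(F,0))
s=ctrl.read_state();print(s["t"])
for c in("scene","top"):
    f=ctrl.grab_frame(c); print([(round(d["p"],2),np.round(d["uv"])) for d in ctrl.spot_point(c,"knob1")])
    e=[r["extent"] for r in ctrl.regions_of(c,"scoop")[:1]]; print("scoop",e)
E
```

```text
[ 0.02711676 -0.19836285 -3.77588612] [0.55070619 0.46271397 0.45420601]
27.9
[]
scoop [[335.3, 146.6, 409.4, 202.2]]
[(0.75, array([197., 209.])), (0.59, array([196., 206.])), (0.39, array([187., 210.])), (0.39, array([194., 196.]))]
scoop [[140.9, 96.1, 176.7, 163.4]]
```

```bash
python3 - <<'E'
from h import *
s=ctrl.read_state();t=np.array(s["ee_pos"]);a=np.radians(25.4)
R=np.array([[np.cos(a),-np.sin(a),0],[np.sin(a),np.cos(a),0],[0,0,1]]); o=t-R@[.011,0,.089]
for c in("scene","top"):
    f=ctrl.grab_frame(c);im=f["img"].astype(int)
    m=np.zeros((384,512),np.uint8); b=m.copy()
    cv2.fillConvexPoly(m,cv2.convexHull(proj(f,box(-.07,.07,-.044,.044,0,.04)@R.T+o).astype(np.int32)),1)
    cv2.fillConvexPoly(b,cv2.convexHull(proj(f,box(-.02,.08,-.008,.008,.084,.108)@R.T+o).astype(np.int32)),1)
    fl=proj(f,box(-.07,.07,-.044,.044,.004,.004)@R.T+o).round(); print(c,"floor",fl[[0,2,4,6]].tolist())
    ys,xs=np.nonzero(m); d=im[...,2]-im[...,0]
    for y in range(ys.min(),ys.max()+1,2): print(y,"".join(("  BB" if b[y,x] else "%4d"%d[y,x]) if m[y,x] else "   ." for x in range(xs.min(),xs.max()+1,2)))
    print("x0",xs.min())
E
```

```text
scene floor [[331.0, 160.0], [360.0, 146.0], [371.0, 203.0], [401.0, 186.0]]
135    .   .   .   .   .   .   .   .   .   .   .   .   .   .   .   .   3   .   .   .   .   .   .   .   .   .   .   .   .   .   .   .   .   .   .   .   .   .   .
137    .   .   .   .   .   .   .   .   .   .   .   .   .   .   1   3   1   1   .   .   .   .   .   .   .   .   .   .   .   .   .   .   .   .   .   .   .   .   .
139    .   .   .   .   .   .   .   .   .   .   .   .   4   3   4   5   2   0  BB   .   .   .   .   .   .   .   .   .   .   .   .   .   .   .   .   .   .   .   .
141    .   .   .   .   .   .   .   .   .   .   5   6   6   7   4   3   3   3  BB  BB   .   .   .   .   .   .   .   .   .   .   .   .   .   .   .   .   .   .   .
143    .   .   .   .   .   .   .   .  50  19   6   9   5   8   3   4   3  BB  BB  BB  BB  BB   .   .   .   .   .   .   .   .   .   .   .   .   .   .   .   .   .
145    .   .   .   .   .   .  21  55  70  55  19   8   7   5   5   5   4   3  BB  BB  BB  BB  BB   .   .   .   .   .   .   .   .   .   .   .   .   .   .   .   .
147    .   .   .   .  11   9  48  61  64  73  56  20   7 
[... 8918 characters left out ...]
   8   .   .   .   .   .   .
159    .   .   .   .   .   .   .   .   .   .   . -26 -26 -22 -27 -26 -15 -11  -6 -11  -5  20  20   7   .   .   .   .   .   .   .   .
161    .   .   .   .   .   .   .   .   .   .   .   . -27 -26 -24 -24 -20 -13  -9  -8 -12   4   .   .   .   .   .   .   .   .   .   .
163    .   .   .   .   .   .   .   .   .   .   .   . -24 -26 -22 -20 -24 -10  -9 -11   .   .   .   .   .   .   .   .   .   .   .   .
165    .   .   .   .   .   .   .   .   .   .   .   .   . -25 -24 -24 -23 -17   .   .   .   .   .   .   .   .   .   .   .   .   .   .
167    .   .   .   .   .   .   .   .   .   .   .   .   .   .   . -24   .   .   .   .   .   .   .   .   .   .   .   .   .   .   .   .
x0 112
```

The pan looks empty, and at least three knobs show inside the jar through the stem. I'll carry the scoop back to its old place.

Request:
carry_out --increments '[[[0,0,-0.01],[0,-0.2,0],0],[[0,0,-0.03],[-0.02,-0.5,-0.1],0],[[0,0,-0.05],[-0.04,-0.9,-0.2],0]]'

```text
t: 28.6
ee_pos: [0.6572, 0.2443, 0.3718]
tool_rot: [[-0.934, -0.357, -0.002], [-0.357, 0.934, 0.003], [0.0, 0.004, -1.0]]
ft_force: [1.4, -0.1, -3.6]
grip_width: 0.175
grasp_force: 55.0
```

Request:
carry_out --increments '[[[0,0,-0.02],[0,-0.35,-0.1],0],[[0,0,-0.03],[-0.02,-0.65,-0.2],0],[[0,0,-0.05],[-0.04,-0.95,-0.2],0]]'

```text
t: 28.9
ee_pos: [0.6526, 0.1473, 0.3499]
tool_rot: [[-0.96, -0.28, -0.005], [-0.28, 0.96, 0.003], [0.004, 0.004, -1.0]]
ft_force: [0.7, -0.2, -3.6]
grip_width: 0.17
grasp_force: 55.0
```

Request:
carry_out --increments '[[[0,0,-0.02],[0,-0.35,-0.1],0],[[0,0,-0.03],[-0.02,-0.65,-0.2],0],[[0,0,-0.05],[-0.04,-0.95,-0.2],0]]'

```text
t: 29.2
ee_pos: [0.6486, 0.0524, 0.3301]
tool_rot: [[-0.979, -0.204, -0.005], [-0.204, 0.979, 0.003], [0.004, 0.004, -1.0]]
ft_force: [1.4, -0.3, -4.4]
grip_width: 0.176
grasp_force: 55.0
```

Request:
carry_out --increments '[[[0,0,-0.02],[0,-0.35,0],0],[[0,0,-0.03],[-0.01,-0.65,0],0],[[0,0,-0.039],[-0.02,-0.83,0],0],[[0,0,-0.039],[-0.02,-0.83,0],0],[[0,0,-0.039],[-0.02,-0.83,0],0]]'

```text
t: 29.7
ee_pos: [0.6475, -0.0288, 0.3319]
tool_rot: [[-0.99, -0.144, -0.002], [-0.144, 0.99, 0.004], [0.001, 0.004, -1.0]]
ft_force: [-0.4, -0.1, -3.9]
grip_width: 0.171
grasp_force: 55.0
```

Request:
carry_out --increments '[[[0,0,0],[0,0,-0.3],0],[[0,0,0],[0,0,-0.7],0],[[0,0,0],[0,0,-1],0]]'

```text
t: 30.0
ee_pos: [0.6469, -0.0271, 0.2298]
tool_rot: [[-0.989, -0.147, -0.003], [-0.147, 0.989, 0.004], [0.002, 0.004, -1.0]]
ft_force: [-0.6, 0.4, -4.6]
grip_width: 0.179
grasp_force: 55.0
```

Request:
carry_out --increments '[[[0,0,0],[0,0,-0.35],0],[[0,0,0],[0,0,-0.65],0],[[0,0,0],[0,0,-0.85],0],[[0,0,0],[0,0,-1],0],[[0,0,0],[0,0,-1],0]]'

```text
t: 30.5
ee_pos: [0.6461, -0.0276, 0.1294]
tool_rot: [[-0.989, -0.146, -0.006], [-0.146, 0.989, 0.004], [0.005, 0.005, -1.0]]
ft_force: [-0.3, 0.0, -3.2]
grip_width: 0.176
grasp_force: 55.0
```

```bash
python3 - <<'E'
from h import *
s=ctrl.read_state();print(s["ee_pos"],s["ft_force"]); knobs()
for c in("scene","top"):
    f=ctrl.grab_frame(c); print([(round(d["p"],2),np.round(d["uv"])) for d in ctrl.spot_point(c,"knob1")])
E
```

```text
[ 0.64613411 -0.02761735  0.12938875] [-0.32522732  0.04058153 -3.1583385 ]
top 0.49 [187.0, 208.0, 194.0, 214.0] z.2 [0.468 0.239] z.14 [0.471 0.248] z.04 [0.476 0.264]
[]
[(0.52, array([185., 210.])), (0.42, array([193., 203.])), (0.26, array([239., 118.]))]
```

Request:
carry_out --increments '[[[0,0,0],[0,0,-0.12],0],[[0,0,0],[0,0,-0.24],0],[[0,0,0],[0,0,-0.33],0],[[0,0,0],[0,0,-0.37],0],[[0,0,0],[0,0,-0.37],0]]'

```text
t: 31.4
ee_pos: [0.6466, -0.0291, 0.0932]
tool_rot: [[-0.99, -0.144, -0.004], [-0.144, 0.99, 0.004], [0.004, 0.004, -1.0]]
ft_force: [0.2, -0.1, -3.5]
grip_width: 0.175
grasp_force: 55.0
```

Request:
carry_out --increments '[[[0,0,0],[0,0,-0.01],0],[[0,0,0],[0,0,-0.02],0],[[0,0,0],[0,0,-0.03],0],[[0,0,0],[0,0,-0.03],0]]'

```text
t: 31.8
ee_pos: [0.6476, -0.0293, 0.092]
tool_rot: [[-0.99, -0.145, -0.002], [-0.145, 0.989, 0.003], [0.001, 0.003, -1.0]]
ft_force: [-0.2, 0.9, -3.6]
grip_width: 0.177
grasp_force: 55.0
```

Request:
carry_out --increments '[[[0,0,0],[0,0,-0.01],0],[[0,0,0],[0,0,-0.02],0],[[0,0,0],[0,0,-0.03],0],[[0,0,0],[0,0,-0.03],0]]'

```text
t: 32.2
ee_pos: [0.6476, -0.0296, 0.0898]
tool_rot: [[-0.989, -0.145, -0.002], [-0.145, 0.989, 0.002], [0.001, 0.003, -1.0]]
ft_force: [-5.7, -1.3, 4.2]
grip_width: 0.177
grasp_force: 55.0
```

Request:
carry_out --increments '[[[0,0,0],[0,0,-0.01],0],[[0,0,0],[0,0,-0.01],0]]'

```text
t: 32.4
ee_pos: [0.6476, -0.0297, 0.0897]
tool_rot: [[-0.989, -0.145, -0.002], [-0.145, 0.989, 0.002], [0.002, 0.003, -1.0]]
ft_force: [-7.7, -1.4, 10.6]
grip_width: 0.174
grasp_force: 55.0
```

On the table. I'll release it and retreat up and away.

Request:
carry_out --increments '[[[0,0,0],[0,0,0],22],[[0,0,0],[0,0,0],30],[[0,0,0],[0,0,0],45],[[0,0,0],[0,0,0],50],[[0,0,0],[0,0,0],50]]'

```text
t: 32.9
ee_pos: [0.6475, -0.0292, 0.0876]
tool_rot: [[-0.989, -0.145, -0.002], [-0.145, 0.989, 0.003], [0.001, 0.003, -1.0]]
ft_force: [0.1, 0.1, 0.8]
grip_width: 0.568
grasp_force: 0.0
```

Request:
carry_out --increments '[[[0,0,0],[0,0,0.2],50],[[0,0,0],[0,0,0.6],50],[[0,0,0],[0,0,1],50]]'

```text
t: 33.2
ee_pos: [0.6467, -0.0291, 0.1878]
tool_rot: [[-0.99, -0.144, -0.004], [-0.144, 0.99, 0.004], [0.004, 0.004, -1.0]]
ft_force: [0.8, -0.7, 0.7]
grip_width: 0.568
grasp_force: 0.0
```

Request:
carry_out --increments '[[[0,0,0],[-0.2,-0.3,0.3],50],[[0,0,0],[-0.5,-0.6,0.6],50],[[0,0,0],[-0.8,-0.9,0.6],50]]'

```text
t: 33.5
ee_pos: [0.5691, -0.1206, 0.2528]
tool_rot: [[-0.989, -0.146, 0.006], [-0.146, 0.989, -0.0], [-0.006, -0.001, -1.0]]
ft_force: [0.2, -1.4, 0.6]
grip_width: 0.567
grasp_force: 0.0
```

Request:
carry_out --increments '[[[0,0,0],[-0.3,-0.35,0],50],[[0,0,0],[-0.6,-0.7,0],50],[[0,0,0],[-0.9,-1,0],50],[[0,0,0],[-0.9,-1,0],50]]'

```text
t: 33.9
ee_pos: [0.4748, -0.2224, 0.2479]
tool_rot: [[-0.99, -0.14, -0.003], [-0.14, 0.99, 0.002], [0.003, 0.002, -1.0]]
ft_force: [0.2, 0.6, 0.5]
grip_width: 0.568
grasp_force: 0.0
```

```bash
python3 - <<'E'
from h import *
s=ctrl.read_state();print(s["ee_pos"],s["t"])
knobs()
fit("scoop",[.638,-.031,.145],0); fit("funnel",[.489,.253,2.02],.1); fit("jar",[.489,.253,-.37],0,("scene",))
a=np.radians(8.3);R=np.array([[np.cos(a),-np.sin(a),0],[np.sin(a),np.cos(a),0],[0,0,1]]);o=[.637,-.031,0]
for c in("scene","top"):
    f=ctrl.grab_frame(c); print([(round(d["p"],2),np.round(d["uv"])) for d in ctrl.spot_point(c,"knob1")])
    m=np.zeros((384,512),np.uint8);b=m.copy()
    cv2.fillConvexPoly(m,cv2.convexHull(proj(f,box(-.066,.066,-.04,.04,.004,.006)@R.T+o).astype(np.int32)),1)
    cv2.fillConvexPoly(b,cv2.convexHull(proj(f,box(-.024,.084,-.012,.012,.08,.112)@R.T+o).astype(np.int32)),1)
    d=f["img"][...,2].astype(int)-f["img"][...,0]; k=(m==1)&(b==0)&(d>50); print(c,"brown px in pan",k.sum(),"of",((m==1)&(b==0)).sum(),np.argwhere(k)[:40:4].tolist())
    mf=np.zeros((384,512),np.uint8)
    cv2.fillConvexPoly(mf,cv2.convexHull(proj(f,circ(.064,.195)+[.488,.2525,0]).astype(np.int32)),1)
    k=(mf==1)&(d>50); print("brown in funnel mouth",k.sum(), np.argwhere(k).min(0) if k.any() else "", np.argwhere(k).max(0) if k.any() else "")
E
```

```text
[ 0.47482072 -0.22235186  0.24788781] 33.9
scene 0.83 [203.0, 216.7, 241.8, 265.7]
top 0.82 [264.4, 128.6, 309.1, 182.7]
scoop [ 0.6352 -0.0294  0.1475] yawdeg 8.5 0.133
scoop [ 0.6377 -0.0285  0.139 ] yawdeg 8.0 0.06
scoop [ 0.634  -0.0301  0.146 ] yawdeg 8.4 0.049
scene 0.72 [288.3, 138.1, 345.5, 183.9]
top 0.57 [148.4, 177.4, 213.7, 233.7]
funnel [0.4887 0.253  2.0364] yawdeg 116.7 0.22
funnel [0.492  0.2534 2.033 ] yawdeg 116.5 0.053
funnel [0.4863 0.2527 2.0139] yawdeg 115.4 0.132
scene 0.92 [281.3, 169.5, 329.1, 211.2]
jar [ 0.4906  0.2522 -0.3627] yawdeg -20.8 0.421
jar [ 0.4906  0.2522 -0.3627] yawdeg -20.8 0.421
[]
scene brown px in pan 11 of 835 [[220, 226], [221, 223], [263, 208]]
brown in funnel mouth 0  
[(0.58, array([193., 207.])), (0.54, array([193., 199.])), (0.44, array([192., 207.])), (0.42, array([187., 208.]))]
top brown px in pan 0 of 845 []
brown in funnel mouth 117 [198 187] [214 199]
```

```bash
python3 - <<'E'
from h import *
f=ctrl.grab_frame("scene");d=f["img"][...,2].astype(int)-f["img"][...,0]
print("\n".join(str(v)+" "+"".join("%3d"%x for x in d[v,292:326]) for v in range(174,202)))
g=ctrl.grab_frame("top");e=g["img"][...,2].astype(int)-g["img"][...,0]
print("\n".join(str(v)+" "+"".join("%4d"%x for x in e[v,180:204]) for v in range(195,218)))
E
```

```text
174  95 88 83 84 82 68 40 21 17 16 16 16 17 15 16 14 14 13 12 12 11 11  9 10 10  9  9  9 13 11 14 17 30 50
175  91 81 75 75 72 60 38 21 18 16 17 16 16 17 16 17 14 16 15 15 15 15 14 14 15 14 14 14 16 15 17 25 47 74
176  85 76 71 70 67 53 35 21 18 17 17 15 17 17 16 17 16 16 16 15 16 15 16 15 16 17 16 17 17 18 23 39 67 90
177  83 72 71 70 64 49 33 22 18 16 17 18 17 17 16 17 17 17 16 16 17 16 17 16 17 17 17 17 17 19 33 60 86100
178  81 73 72 70 62 46 30 22 18 17 16 16 15 17 17 17 17 16 17 18 17 17 17 18 16 17 17 17 16 24 47 78 96103
179  80 72 73 70 60 42 27 18 18 16 17 16 16 17 16 18 16 17 16 17 17 16 17 16 17 16 17 16 18 25 51 80 95100
180  78 72 71 67 55 36 22 18 18 17 17 18 16 17 16 17 16 15 16 17 17 16 16 17 15 16 16 17 20 26 47 70 82 88
181  76 71 66 60 45 28 20 18 19 20 20 20 20 18 17 16 15 16 17 16 17 17 17 17 17 17 18 17 18 25 37 51 60 65
182  74 66 60 48 36 24 19 19 21 25 24 25 24 23 19 17 17 19 19 20 19 20 20 18 16 17 17 17 20 25 35 42 47 46
183  72 64 54 41 28 20 18 21 24 25 26 28 29 26 23 20 20 23 26 26 26 26 25 22 18 16 16 18 21 27 35 42 44 43
184  70 60 47 34 24 17 19 23 2
[... 3518 characters left out ...]
14  16  16  11   4   2   1  17  76 107 104 103 113 104  84  15  43  80  23  12  15  13  14  17
212   16  15  14  17  10   3  -2  16  94 108 106 109 109 103  81  23  27  30  16  13  14  14  14  13
213   15  18  17  15  12   6   0  22  79 109 109 107 112 109  65   6   5  13  13  17  14  13  14  16
214   16  16  16  14  14  16   9   0  72  91  97 109  73  62  23  13  13  15  14  14  15  13  14  12
215   15  14  16  14  16  17  17  13  11  43  46  39  33  16  14  14  14  14  14  16  15  16  14  15
216   16  16  15  15  14  16  13  14  16  13  11  13  15  13  15  16  17  16  16  15  14  16  16  15
217   18  17  15  16  15  15  18  18  13  15  15  11  13  15  12  14  16  16  14  15  13  15  15  15
```

```bash
python3 -c "
from rig import ctrl; print(ctrl.close_job())"
```

```text
the job is handed in; nothing more can be done
None
```

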